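# Refit the cross rod of a stirring frame

### The arm

A 6-joint arm with a two-finger parallel gripper is mounted at the origin on the work surface. World frame = base frame: x ahead of the robot, y to its left, z up, the work surface at z = 0. Lengths are in m, angles in rad, forces in N, time in s.
With the tool pointing down it reaches from about 0.4 to 0.825 m from the base axis. Payload 7 kg.
Tool frame: the origin (TCP) lies at the centre of the arm's flange, where the gripper is bolted on; the fingertips stand 178 mm ahead of it and the grasp point (between the pads) lies 159 mm ahead of it (arm.tip_reach is the distance from the TCP to the fingertips, in m); z points along the fingers, y is the direction in which the jaws open and shut (so a half turn about z gives the same grasp; the last joint's range is limited). The gripper opens to 88 mm and grips with 3 to 60 N. Pads are 19 mm wide; open, the fingers measure 130 mm over their backs; the gripper's body (78 mm by 193 mm) begins 47 mm behind the grasp point.
Start: joints at [-1.049, 0.359, 0.012, 0, -1.224, -0.288], TCP at [0.156, -0.657, 0.405] pointing down, gripper open.
Joint ranges: [-3.07, 3.07], [-1.43, 2.12], [-1.02, 1.25], [-3.03, 1.67], [-3.05, -0], [-3.03, 3.03]. Speed limits (rad/s): [2.39, 2.39, 3.01, 3.14, 3.14, 3.14].

### API

Orientations are given as [roll, pitch, yaw] about the fixed x, y, z axes, in that order (R = Rz(yaw) Ry(pitch) Rx(roll)).
In Python, from station import arm gives the robot as it stands.
- The arm moves only by the shell command python3 -m inch 'ROWS' [OPENING] [FORCE]. ROWS is JSON, a list that holds one entry, the list of rows, each a list of 6 numbers: the shift along the world's x, y, z in units of 200 mm (1.0 is 200 mm), then the turn, a rotation vector about the world's x, y, z in units of 180 degrees (1.0 is 180 degrees). A call has 1 to 8 rows; each row is the pose to reach, as a shift and turn from the pose commanded when the call began, turning the shorter way round; what a row does not reach only later rows make up. A row lasts 1/8 s, in which the tool goes at most 62.5 mm and 10.7 degrees, less where a joint would pass 70% of its speed; a pose out of reach is approached as far as the arm can. A call with a number of a shift or a turn outside -1 to 1 is refused whole. A call with a gripper value outside its range is refused whole. OPENING is the finger opening in mm, from 0 to 87.6, set as the call begins (- or left out, the last holds). The fingers move at their own pace and stop on an object; FORCE is the grip in N (left out, the last holds). Time passes only in rows, so rows that repeat a pose let the fingers close. It gives the time, the measured TCP pose, the force and the opening at its end, in the units of the state.
- arm.get_state(): the state, without advancing time (a new reading comes with each control period).
- arm.grab_frame(name): name is "scene" or "top" or "wrist"; returns the picture (384x512x3 uint8, blue, green, red); there is no depth.
- arm.camera_params(name): a dict with "vertical_fov" (degrees; the focal length in pixels is half the picture's height over the tangent of half this angle, whatever the lens; pixels are square), "cx", "cy" (the principal point, pixels), "k1" (the pictures are not rectified: a ray, as slopes to the right and down, at radius r is drawn at 1 + k1 r^2 times it, then the intrinsics apply), "pose" (4x4, takes a point from camera to world coordinates). Camera axes: x right, y down, z forward; pixel columns grow to the right and rows downward; lengths in m; the calibration is good to about 2 mm. A picture is of the moment at which its call begins: read the wrist's pose just before it. camera_params takes no time and is no camera call; for the wrist camera it gives the pose at the moment of the call.
- arm.job_done(): hands the job in, once; it reports no verdict.
Trained networks look in the newest picture that a camera, given by its name, has taken for a name from the list of things; names that differ only in an ending like _2 or _b are one class to them, and where a whole thing is asked for, a point or a joint stands for the part that bears it (a point fixed in the world has none). Each returns a list of dicts, best first, with "score" (0 to 1); they miss things now and then, are a little off and sometimes report something else, mostly with a low value. They report only what shows in the picture. A call takes as long as a camera call.
- arm.search_frame(target, camera): "box" ([left, top, right, bottom] in pixels, round what is visible of it).
- arm.regions_of(target, camera): "region" (384x512 bool, what is visible of it) and "box" ([left, top, right, bottom] in pixels, round what is visible of it).
The state is a dict: "t": time; "q": joint angles; "qd": joint speeds; "joint_efforts": joint torques, N m; "eef_pos": TCP position; "ee_rot": TCP orientation; "force": force on the tool from outside, world axes, zero at the start; "moment": the same for the moment, N m; "width": finger opening in m.
Only numpy, scipy, OpenCV 4.12 (cv2) and the standard library are available. Lean on these libraries where they do the work, as an engineer would, in place of code of your own. Each camera call takes 0.05 s, during which the arm holds its last target.

### The job

Put the cross rod back on the stirring frame: slide the loose rod holder along its rail until its hole is in line with the hole of the holder that is already set, lock it there by pressing its cam lever down flat, and push the rod lengthwise through both holes until it sticks out at least a centimetre beyond each holder. Leave the set holder locked and in its place, do not disturb the things standing around, and let go of everything.

Things in the scene. Friction and masses are not known exactly. Their poses are not given: they have to be found in the camera images.
- frame: fixed frame: blue base plate 290 x 170 mm, 12 mm high, with two parallel aluminium rails (270 x 24 mm, tops 36 mm over the table, 50 mm either side of the plate's mid line). Origin: centre of the plate's underside. x: along the rails, away from the robot (turned up to 0.2 rad); y: across them, the way the rod must lie. A stirring plate between the rails at +x tops out at 25 mm.
- set_holder_hole (a point): centre of the hole of the set holder (+y rail, locked, lever down), 88 mm over the table; axes as the frame's. Both holders are alike: blue tower 40 mm in x, 30 mm thick in y, 118 mm high, pierced along y by a round 19.5 mm hole; its faces lie 15 mm either side of this point, so the outer faces of the two holders are 130 mm apart. A foot 46 mm high and wide runs 72 mm beyond the hole in +x.
- loose_holder_hole (a point): centre of the hole of the loose holder (-y rail, lever up), 88 mm over the table; axes as the frame's. Lever up: it slides along its rail against about 3 N and stays where it is left; its tower can be gripped across its 30 mm or pushed. Lever flat: the cam presses on the rail and it takes well over 10 N to shift it.
- loose_holder (a joint): position of the loose holder along its rail, m, growing in frame x (away from the robot), from -0.08 to 0.045; 0 has its hole at the frame's origin in x.
- set_holder (a joint): the same for the set holder: the two holes are in line when the two values are equal.
- loose_holder_lever (a joint): angle of the loose holder's cam lever, rad: 0 stands, leaning 10 degrees to frame +x (free); 1.40 lies flat along the rail, pointing to frame +x (locked). It stays where it is put. Over the last 0.65 rad the cam presses on the rail; this takes under 10 N at the grip.
- loose_holder_lever_tip (a point): end of that lever's black grip. The lever is 82 mm long from its pivot, 12 mm thick, and 18 mm wide over the outer 50 mm.
- loose_holder_lever_pivot (a point): pivot of that lever, 58 mm above the table and 52 mm beyond the hole in frame +x, between two ears 71 mm high; the lever turns about the frame's y axis. The lever's mid line passes 4 mm behind the pivot (on the -x side when it stands, 4 mm above the pivot when it is flat).
- set_holder_lever (a joint): angle of the set holder's equal lever: it starts down flat at about 1.4 and is to stay so.
- rod_mid (a point): middle of the cross rod: a plain round steel rod 200 mm long, 16 mm in diameter, 120 to 190 g, both ends tapered to 10 mm over the last 6 mm. x: along the rod (either end may go first). It starts lying level in the notches of the wooden rest, its axis 48 mm above the table.
- rest: fixed wooden rest of the rod, 130 mm long (x, along the rod), 70 mm wide; the rod lies in notches, 18 mm wide, in two uprights 48 mm high and 12 mm thick, at 45 mm either side of the origin, so both rod ends stand 49 mm free outside them. Origin: centre of its underside. Its board is 10 mm high.
- bottle: bystander: amber bottle 72 mm in diameter, 150 mm high, with its origin under its centre.
- beaker: bystander: glass beaker 68 mm in diameter, 85 mm high, with its origin under its centre.
- wrench: bystander: flat steel wrench about 170 mm long, lying on the table.
- knob: bystander: black star knob 54 mm across, standing on its head with its stud up, 44 mm high.

How it is judged:
At the end, for the whole second after the job is handed in: The rod lies through both holes (within 4 mm of both hole centres and 0.06 rad of the frame's y axis) and sticks out at least 8 mm beyond the outer face of each holder; both levers are down (over 1.28 of 1.40 rad); the rod is released and at rest (y of rod_mid in the frame of frame between -0.027 and 0.027 m and x of rod_mid in the frame of set_holder_hole between -0.004 and 0.004 m and z of rod_mid in the frame of set_holder_hole between -0.004 and 0.004 m and x of rod_mid in the frame of loose_holder_hole between -0.004 and 0.004 m and angle between the x axis of rod_mid and the y axis of frame, either way round below 0.06 rad and value of joint each of loose_holder_lever, set_holder_lever above 1.28 rad and linear speed of rod below 0.01 m/s); the robot touches nothing.
It fails at once if the set holder was shifted (over 6 mm) (distance of set_holder_hole from where it was at the start of the episode above 0.006 m).
It fails at once if a bystander was disturbed (moved over 30 mm) (distance of any of bottle, beaker, wrench, knob from where it was at the start of the episode above 0.03 m).
It also fails if it takes over 72 s, if anything falls off the work surface, if the arm or the gripper's body presses on something with over 40 N, if the wrist force passes 120 N, or if a joint passes its speed limit or range.

## Working session

There is one attempt and no reset: what is moved stays moved. The work goes in short steps, Python scripts to look and compute and a shell command to move; the robot and the scene stay as the last step left them, time stands still between calls to the robot, and variables do not carry over. Pictures are saved under pics/ and viewed, and the job is handed in when it is done.

```bash
ls; mkdir -p pics; python3 - <<'E'
from station import arm
import cv2
print(arm.get_state())
for n in ("scene","top","wrist"):
    f=arm.grab_frame(n); cv2.imwrite(f"pics/{n}0.png",f); p=arm.camera_params(n); print(n,p)
E
```

```text
pics
{'t': 0.0, 'q': array([-1.04891157e+00,  3.59381675e-01,  1.10562859e-02, -3.35507964e-04,
       -1.22407429e+00, -2.88110009e-01]), 'qd': array([-0.00010747,  0.00023121, -0.00017383, -0.00120111,  0.00070674,
        0.00098781]), 'joint_efforts': array([ 4.10204939e-04, -5.82716310e+01,  2.93055224e+01,  6.99775949e+00,
        6.83968668e-03, -1.55963507e-04]), 'eef_pos': array([ 0.15632416, -0.65645255,  0.40372732]), 'ee_rot': array([ 3.13996577e+00, -1.53221098e-04, -2.90793205e+00]), 'force': array([ 0.95595852, -0.67047746, -0.35190305]), 'moment': array([ 0.05196217,  0.02442697, -0.02308133]), 'width': 0.08747992108960288}
scene {'vertical_fov': 44.09345022084525, 'cx': 250.84414869634062, 'cy': 194.26519552681793, 'k1': -0.05952734323493783, 'pose': array([[ 0.49660517,  0.54887974, -0.67239448,  1.35669601],
       [ 0.86784674, -0.30059195,  0.39558377, -0.49111028],
       [ 0.01501155, -0.7799843 , -0.62561901,  0.80901233],
       [ 0.        ,  0.        ,  0.        ,  1.        ]])}
top {'vertical_fov': 57.43237670855963, 'cx': 256.11406288368175, 'cy': 193.1921403430439, 'k1': -0.10183006709501653, 'pose': array([[-0.02167007, -0.98067642,  0.19443293,  0.39755455],
       [-0.99959644,  0.0176798 , -0.02223472, -0.0047338 ],
       [ 0.01836753, -0.19483629, -0.98066378,  0.94338983],
       [ 0.        ,  0.        ,  0.        ,  1.        ]])}
wrist {'vertical_fov': 59.92906788321795, 'cx': 257.9468128380839, 'cy': 190.97143229493275, 'k1': -0.010213704573022094, 'pose': array([[-2.31317821e-01,  9.43074259e-01,  2.38962355e-01,
         9.10967353e-02],
       [ 9.72877737e-01,  2.23982008e-01,  5.78011220e-02,
        -6.71683215e-01],
       [ 9.87482226e-04,  2.45851585e-01, -9.69306981e-01,
         3.83498293e-01],
       [ 0.00000000e+00,  0.00000000e+00,  0.00000000e+00,
         1.00000000e+00]])}
```

View pics/scene0.png

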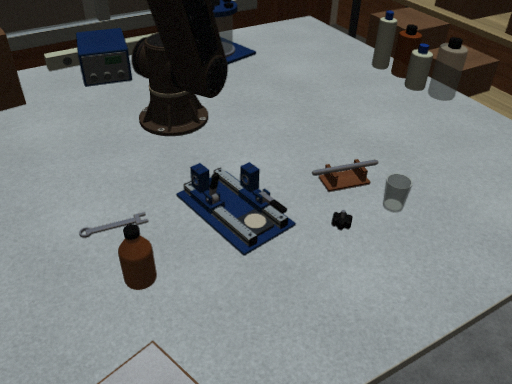

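View pics/top0.png

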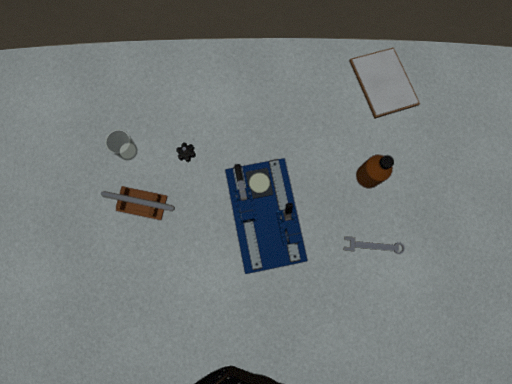

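View pics/wrist0.png

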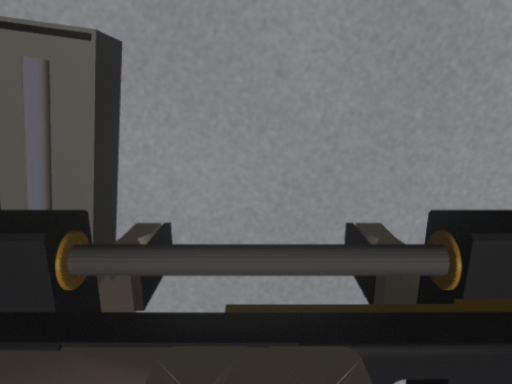

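```bash
cat > h.py <<'E'
import numpy as np, cv2
from station import arm
def ray(cam,u,v,P=None):
    P=P or arm.camera_params(cam); f=192/np.tan(np.radians(P['vertical_fov'])/2)
    K=np.array([[f,0,P['cx']],[0,f,P['cy']],[0,0,1.]])
    x=cv2.undistortPoints(np.array([[[u,v]]],float),K,np.array([P['k1'],0,0,0.]),None,None)[0,0]
    T=P['pose']; return T[:3,3],T[:3,:3]@np.array([x[0],x[1],1])
def onz(cam,u,v,z,P=None):
    o,d=ray(cam,u,v,P); return o+d*(z-o[2])/d[2]
def proj(cam,pts,P=None):
    P=P or arm.camera_params(cam); f=192/np.tan(np.radians(P['vertical_fov'])/2)
    K=np.array([[f,0,P['cx']],[0,f,P['cy']],[0,0,1.]])
    T=np.linalg.inv(P['pose']); r=cv2.Rodrigues(T[:3,:3])[0]
    return cv2.projectPoints(np.array(pts,float).reshape(-1,3),r,T[:3,3],K,np.array([P['k1'],0,0,0.]))[0][:,0]
def crop(f,name,x0,y0,x1,y1,s):
    cv2.imwrite('pics/'+name,cv2.resize(f[y0:y1,x0:x1],None,fx=s,fy=s,interpolation=cv2.INTER_CUBIC))
E
python3 - <<'E'
from h import *
for c in('top','scene'):
    f=arm.grab_frame(c); cv2.imwrite(f'pics/{c}1.png',f)
    if c=='top':
        crop(f,'topA.png',215,145,325,285,5 if 0 else 4); crop(f,'topB.png',90,120,210,230,5)
    else:
        crop(f,'scA.png',165,155,305,255,5); crop(f,'scB.png',300,145,420,235,5)
    for t in('frame','set_holder_hole','loose_holder_hole','set_holder','loose_holder','loose_holder_lever','loose_holder_lever_tip','rod_mid','rest','bottle','beaker','wrench','knob'):
        print(c,t,[(round(d['score'],2),np.round(d['box'],1).tolist()) for d in arm.search_frame(t,c)[:2]])
E
```

```text
top frame [(0.69, [225.1, 160.6, 306.3, 272.7]), (0.61, [283.7, 203.0, 292.8, 223.5])]
top set_holder_hole [(0.94, [234.2, 164.9, 257.3, 222.2])]
top loose_holder_hole [(0.71, [276.5, 204.7, 300.5, 244.1])]
top set_holder [(0.68, [236.3, 164.9, 258.5, 226.5]), (0.38, [282.8, 201.5, 292.7, 216.6])]
top loose_holder [(0.88, [279.1, 205.2, 304.0, 244.0])]
top loose_holder_lever [(0.66, [285.7, 201.7, 294.9, 220.5])]
top loose_holder_lever_tip [(0.68, [281.7, 203.9, 292.7, 220.9])]
top rod_mid [(0.78, [104.0, 192.8, 175.5, 209.2]), (0.52, [233.3, 165.7, 257.0, 224.3])]
top rest [(0.75, [117.0, 185.3, 168.1, 219.6])]
top bottle [(0.9, [353.7, 152.8, 394.2, 186.8])]
top beaker [(0.88, [107.1, 134.3, 137.9, 161.5])]
top wrench [(0.72, [343.0, 235.7, 406.7, 253.7])]
top knob [(0.77, [176.8, 140.2, 195.0, 161.7])]
scene frame [(0.68, [175.5, 166.0, 293.2, 256.8])]
scene set_holder_hole [(0.55, [239.1, 164.7, 284.8, 212.6])]
scene loose_holder_hole [(0.82, [191.9, 163.0, 226.2, 212.0])]
scene set_holder [(0.71, [237.6, 166.4, 287.6, 212.4])]
scene loose_holder [(0.6, [188.9, 162.8, 223.5, 214.2])]
scene loose_holder_lever [(0.57, [210.2, 174.3, 219.2, 202.8])]
scene loose_holder_lever_tip [(0.71, [208.9, 172.3, 219.4, 206.3]), (0.6, [320.0, 161.4, 370.0, 190.9])]
scene rod_mid [(0.92, [310.2, 163.7, 378.6, 175.0])]
scene rest [(0.85, [319.4, 157.8, 369.0, 192.7]), (0.45, [379.3, 171.2, 410.3, 215.6])]
scene bottle [(0.79, [118.9, 228.4, 156.1, 293.4])]
scene beaker [(0.55, [381.2, 172.5, 409.2, 212.6])]
scene wrench [(0.79, [75.7, 209.1, 147.3, 238.9])]
scene knob [(0.76, [330.0, 208.7, 353.7, 231.5]), (0.49, [257.7, 191.4, 286.2, 214.8])]
```

View pics/topA.png

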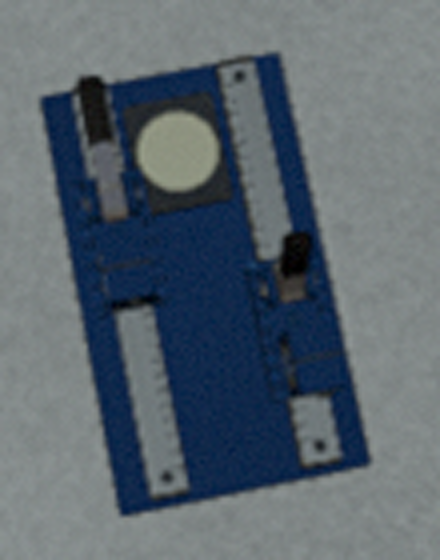

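View pics/topB.png

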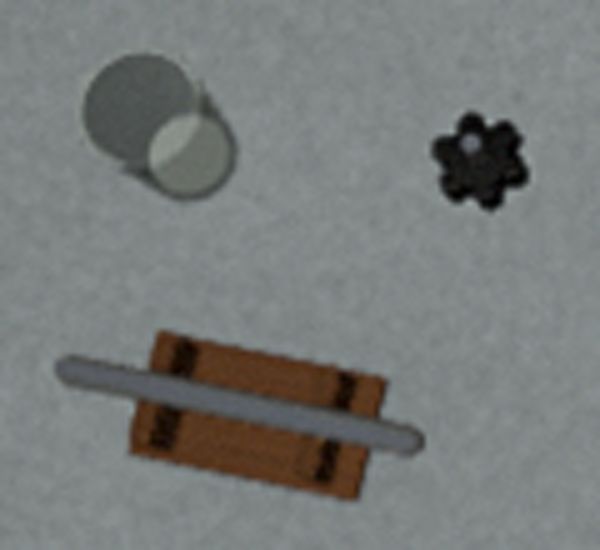

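View pics/scA.png

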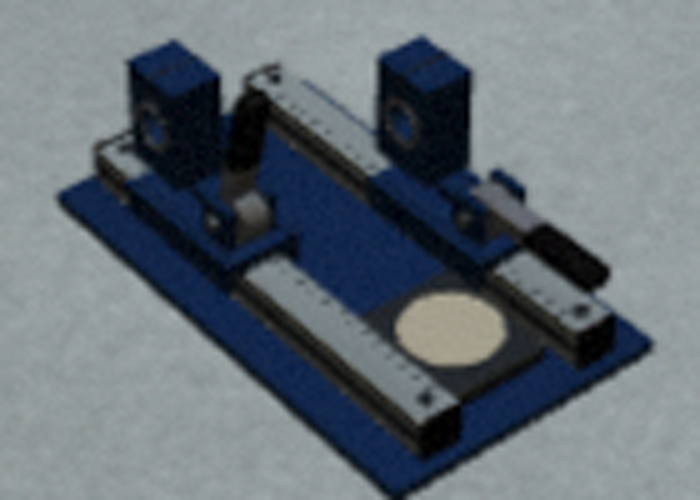

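View pics/scB.png

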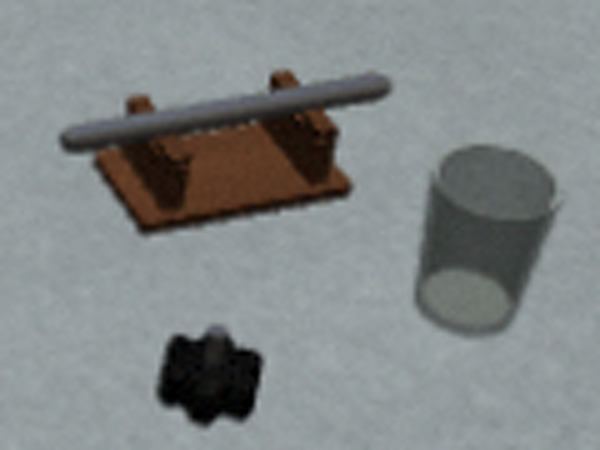

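```bash
cat > fit.py <<'E'
from h import *
from scipy.optimize import least_squares
T=lambda x,y:(215+x/4,145+y/4)
S=lambda x,y:(165+x/5,155+y/5)
obs=[] # cam, holder, local pt, px
t=lambda l,p,h=None:obs.append(('top',h,l,T(*p)))
s=lambda l,p,h=None:obs.append(('scene',h,l,S(*p)))
t((.145,.085,.012),(41,98));t((.145,-.085,.012),(279,53));t((-.145,-.085,.012),(370,464));t((-.145,.085,.012),(122,515))
s((-.145,-.085,.012),(58,197));s((.145,.085,.012),(653,344));s((.145,-.085,.012),(398,497))
# rails
t((.135,-.038,.036),(219,67));t((.135,-.062,.036),(254,60));t((-.135,.038,.036),(188,488));t((-.135,.062,.036),(152,496))
t((-.135,-.062,.036),(341,459));t((-.135,-.038,.036),(306,466))
for h,y,c in(('l',-.05,[(127,63),(174,40),(219,77),(171,102)]),('s',.05,[(378,63),(422,38),(470,74),(424,100)])):
    for (dx,dy),p in zip([(-.02,-.015),(-.02,.015),(.02,.015),(.02,-.015)],c): s((dx,y+dy,.118),p,h)
P={c:arm.camera_params(c) for c in('top','scene')}
def pt(v,h,l):
    c,sn=np.cos(v[2]),np.sin(v[2]); x=l[0]+(v[3] if h=='s' else v[4] if h=='l' else 0); y=l[1]
    return [v[0]+c*x-sn*y,v[1]+sn*x+c*y,l[2]]
def res(v):
    r=[]
    for c in P:
        o=[q for q in obs if q[0]==c]
        off=v[5:7] if c=='top' else v[7:9]
        r.append((proj(c,[pt(v,q[1],q[2]) for q in o],P[c])+off-np.array([q[3] for q in o])).ravel())
    return np.concatenate(r+[v[5:]*1.0])
r=least_squares(res,[.42,0,.1,0.02,-.03,0,0,0,0],loss='soft_l1')
print(np.round(r.x,4)); print(np.round(r.fun[:-4].reshape(-1,2),2).tolist())
a=[onz('top',90+62/5,120+368/5,.048,P['top']),onz('top',90+423/5,120+441/5,.048,P['top'])]
b=[onz('scene',300+62/5,145+140/5,.048,P['scene']),onz('scene',300+390/5,145+86/5,.048,P['scene'])]
for q in(a,b): print(np.round(q,4).tolist(),np.linalg.norm(q[0]-q[1]),np.arctan2(*(q[0]-q[1])[[1,0]]))
print('beaker',onz('top',90+190/5,120+158/5,0),onz('scene',300+465/5,145+297/5,0))
print('knob',onz('top',90+483/5,120+165/5,.02))
print('bottle',onz('scene',140,278,0),onz('top',371,175,.07))
E
python3 fit.py
```

```text
[ 0.5254 -0.0513  0.1761  0.0016 -0.075  -0.3358  0.418  -0.1552  1.4024]
[[-0.46, -0.7], [0.38, -0.79], [0.89, 0.51], [-0.54, 0.87], [0.07, -0.25], [0.01, -0.13], [0.21, 0.33], [-0.03, 0.21], [0.15, -0.31], [-0.21, -0.16], [-0.68, -0.3], [0.95, -0.02], [-0.52, 0.22], [-0.39, 0.03], [0.03, 0.35], [0.28, 0.13], [-0.02, -0.41], [-0.4, -0.6], [-0.05, 0.15], [0.58, 0.09], [0.57, -0.68]]
[[0.5813, 0.3803, 0.048], [0.5393, 0.1867, 0.048]] 0.19811733723410438 1.3572688053129385
[[0.539, 0.1836, 0.048], [0.5859, 0.3787, 0.048]] 0.20063330595541773 -1.8067939840932594
beaker [0.71139885 0.33465951 0.        ] [7.08733337e-01 3.34268872e-01 1.11022302e-16]
knob [0.69691579 0.1633386  0.02      ]
bottle [ 0.62774306 -0.34538992  0.        ] [ 0.61378153 -0.32593573  0.07      ]
```

```bash
python3 -m inch '[[[0.12,0.22,0,0,0,0],[0.25,0.45,0,0,0,0],[0.38,0.68,0,0,0,-0.01],[0.5,0.9,0,0,0,-0.018],[0.5,0.9,0,0,0,-0.018]]]' 60
python3 -m inch '[[[0.12,0.22,0,0,0,0],[0.25,0.45,0,0,0,0],[0.38,0.68,0,0,0,0],[0.5,0.9,0,0,0,0],[0.5,0.9,0,0,0,0]]]'
python3 - <<'E'
from h import *
s=arm.get_state();print(s['t'],s['q'],s['eef_pos'],s['ee_rot'],s['force'])
f=arm.grab_frame('wrist');cv2.imwrite('pics/w1.png',f)
E
```

```text
t: 2.17
eef_pos: [0.2574, -0.4743, 0.4055]
ee_rot: [-3.141, 0.001, -2.961]
force: [0.9, -0.1, 1.0]
width: 0.0605
t: 2.8
eef_pos: [0.3576, -0.295, 0.4051]
ee_rot: [-3.141, 0.001, -2.96]
force: [-0.1, -0.4, 0.2]
width: 0.0598
2.8 [-2.63190993e-01  2.27257291e-03 -4.32654375e-01 -4.15018869e-05
 -1.13467718e+00 -1.12630847e+00] [ 0.357611   -0.2949876   0.40511522] [-3.14111399e+00  1.09254155e-03 -2.96031304e+00] [-0.09295103 -0.39510012  0.17150798]
```

View pics/w1.png

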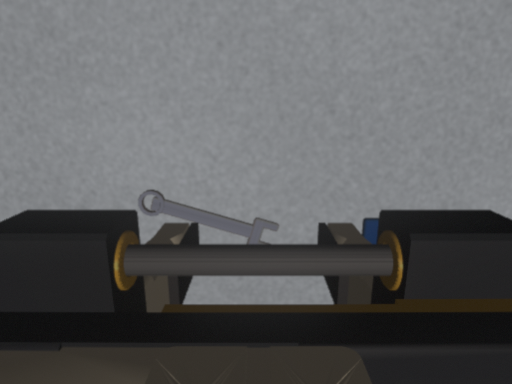

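```bash
python3 -m inch '[[[0.22,0.21,0,0,0,0],[0.44,0.42,0,0,0,0],[0.65,0.63,0,0,0,0]]]'
python3 -m inch '[[[0.22,0.21,0,0,0,0],[0.44,0.42,0,0,0,0],[0.65,0.63,0,0,0,0],[0.65,0.63,0,0,0,0]]]'
python3 - <<'E'
from h import *
P=arm.camera_params('wrist')
f=arm.grab_frame('wrist');cv2.imwrite('pics/w2.png',f)
s=arm.get_state();print(s['t'],s['q'],s['eef_pos'],s['ee_rot'],s['force'])
np.save('w2.npy',P,allow_pickle=True)
E
```

```text
t: 3.22
eef_pos: [0.4874, -0.1709, 0.4048]
ee_rot: [-3.141, 0.0, -2.966]
force: [0.5, -0.8, 0.6]
width: 0.06
t: 3.72
eef_pos: [0.6191, -0.0437, 0.4029]
ee_rot: [-3.141, -0.002, -2.963]
force: [0.1, 0.4, -0.2]
width: 0.0597
3.775 [ 2.42377278e-01  2.69624476e-01 -1.18768408e-01  1.42419933e-04
 -1.18459059e+00 -1.63562882e+00] [ 0.61771873 -0.04487883  0.40318354] [-3.14131942e+00 -2.17401189e-03 -2.96399438e+00] [-0.81761002  0.14587483 -0.37993211]
```

View pics/w2.png

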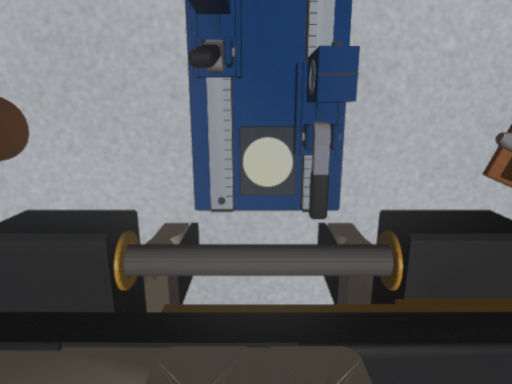

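```bash
python3 - <<'E'
from h import *
f=cv2.imread('pics/w2.png'); crop(f,'w2a.png',180,0,370,225,3)
E
```

```text
(no output)
```

View pics/w2a.png

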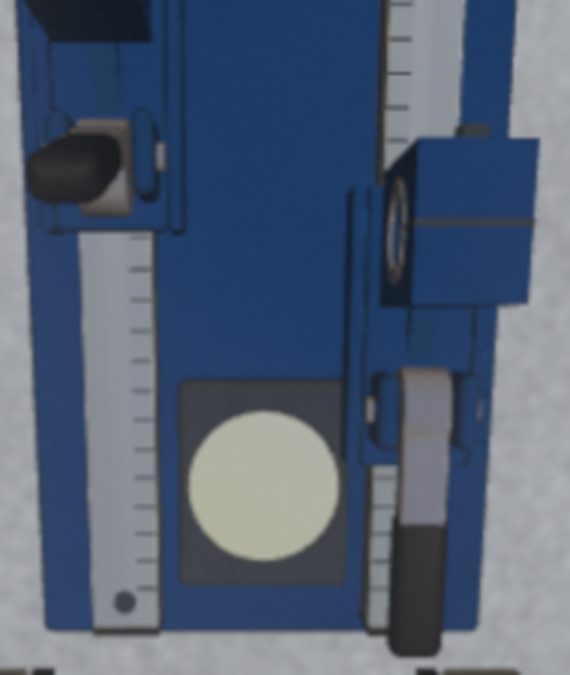

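```bash
cat > fit2.py <<'E'
from h import *
from scipy.optimize import least_squares
P=np.load('w2.npy',allow_pickle=True).item()
W=lambda x,y:(180+(x+.5)/3-.5,(y+.5)/3-.5)
obs=[]
w=lambda l,p,h=None:obs.append((h,l,W(*p)))
w((.145,-.085,.012),(46,631));w((.145,.085,.012),(478,630))
w((.135,-.062,.036),(93,632));w((.135,-.038,.036),(160,632));w((.135,.038,.036),(363,632))
for (dx,dy),p in zip([(-.02,-.015),(-.02,.015),(.02,.015),(.02,-.015)],[(413,140),(540,139),(528,304),(412,302)]): w((dx,.05+dy,.118),p,'s')
w((0,.035,.118),(415,220),'s');w((0,.065,.118),(535,222),'s')
w((.072,-.073,.046),(50,233),'l');w((.072,-.027,.046),(185,233),'l')
def pt(v,h,l):
    c,sn=np.cos(v[2]),np.sin(v[2]); x=l[0]+(v[3] if h=='s' else v[4] if h=='l' else 0); y=l[1]
    return [v[0]+c*x-sn*y,v[1]+sn*x+c*y,l[2]]
def res(v): return (proj('wrist',[pt(v,q[0],q[1]) for q in obs],P)-np.array([q[2] for q in obs])).ravel()
r=least_squares(res,[.525,-.05,.176,0,-.07],loss='soft_l1')
print(np.round(r.x,4));print(np.round(r.fun.reshape(-1,2),2).tolist())
E
python3 fit2.py
```

```text
[ 0.5251 -0.0501  0.1784  0.0021 -0.0732]
[[-1.0, 1.77], [0.72, 2.11], [-0.12, -0.6], [-0.42, -0.6], [1.71, -0.6], [1.87, -1.12], [0.05, -0.71], [0.29, 0.17], [-0.06, 0.8], [0.06, 0.69], [-0.19, 0.09], [-3.56, 0.05], [-0.72, -0.0]]
```

```bash
python3 -m inch '[[[-0.28,-0.12,0,0,0,0],[-0.55,-0.24,0,0,0,0],[-0.78,-0.34,-0.05,0,0,0],[-0.78,-0.34,-0.3,0,0,0],[-0.78,-0.34,-0.5,0,0,0],[-0.78,-0.34,-0.69,0,0,0],[-0.78,-0.34,-0.69,0,0,0],[-0.78,-0.34,-0.69,0,0,0]]]'
python3 - <<'E'
from h import *
s=arm.get_state();print(s['t'],s['q'],s['eef_pos'],s['ee_rot'],s['force'])
f=arm.grab_frame('wrist');cv2.imwrite('pics/w3.png',f)
f=arm.grab_frame('scene');crop(f,'s3.png',165,75,335,255,3)
E
```

```text
t: 4.78
eef_pos: [0.4607, -0.1134, 0.268]
ee_rot: [-3.141, 0.001, -2.965]
force: [-0.6, -0.8, 0.4]
width: 0.0602
4.775 [ 1.74983991e-01  1.70201452e-01 -6.03248814e-01  7.40926800e-04
 -7.96139281e-01 -1.56978891e+00] [ 0.46073071 -0.11342824  0.26799343] [-3.14106130e+00  1.20610721e-03 -2.96508298e+00] [-0.57375884 -0.80949587  0.35691867]
```

View pics/w3.png

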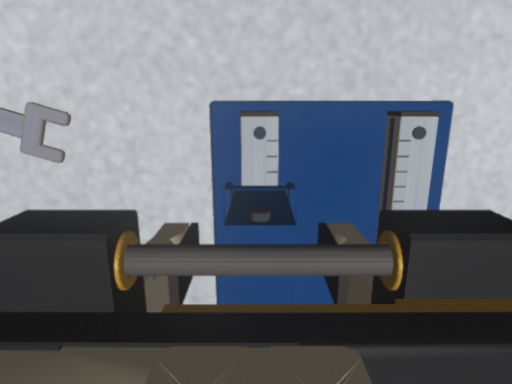

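View pics/s3.png

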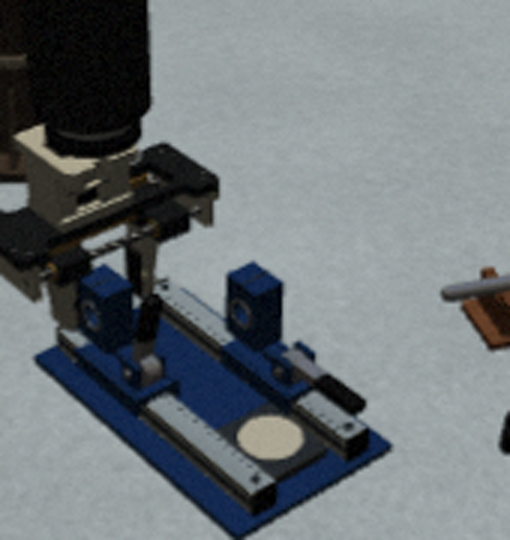

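```bash
python3 -m inch '[[[0,0,-0.01,0,0,0],[0,0,-0.01,0,0,0],[0,0,-0.01,0,0,0],[0,0,-0.01,0,0,0],[0,0,-0.01,0,0,0],[0,0,-0.01,0,0,0]]]' 20 25
```

```text
t: 5.62
eef_pos: [0.4605, -0.1127, 0.2648]
ee_rot: [-3.141, 0.0, -2.964]
force: [-0.0, -1.5, 2.1]
width: 0.03
```

```bash
python3 -m inch '[[[0.06,0.011,0,0,0,0],[0.13,0.023,0,0,0,0],[0.2,0.036,0,0,0,0],[0.27,0.048,0,0,0,0],[0.33,0.059,0,0,0,0],[0.372,0.067,0,0,0,0],[0.372,0.067,0,0,0,0],[0.372,0.067,0,0,0,0]]]'
python3 - <<'E'
from h import *
print(arm.get_state()['eef_pos'])
f=arm.grab_frame('scene');crop(f,'s4.png',165,75,335,255,3)
E
```

```text
t: 6.62
eef_pos: [0.5354, -0.0992, 0.2648]
ee_rot: [-3.141, 0.002, -2.964]
force: [3.5, -2.3, -0.2]
width: 0.0297
[ 0.5353629  -0.09919111  0.26483388]
```

View pics/s4.png

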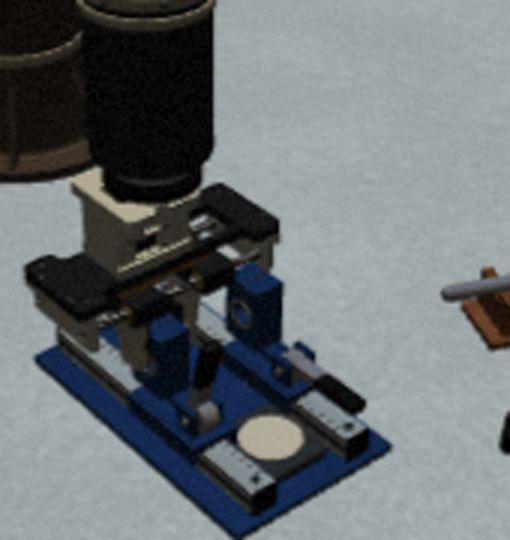

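```bash
python3 -m inch '[[[0,0,0,0,0,0],[0,0,0,0,0,0],[0,0,0.2,0,0,0],[0,0,0.45,0,0,0],[0.15,0.1,0.69,0,0,0],[0.41,0.27,0.69,0,0,0],[0.41,0.27,0.69,0,0,0],[0.41,0.27,0.69,0,0,0]]]' 60
python3 - <<'E'
from h import *
P=arm.camera_params('wrist')
f=arm.grab_frame('wrist');crop(f,'w5.png',180,0,370,225,3)
s=arm.get_state();print(s['t'],s['q'],s['eef_pos'],s['ee_rot'],s['force'])
np.save('w5.npy',P,allow_pickle=True)
E
```

```text
t: 7.68
eef_pos: [0.6163, -0.045, 0.4016]
ee_rot: [3.141, -0.002, -2.964]
force: [0.4, -0.1, 0.4]
width: 0.0599
7.725 [ 2.42077748e-01  2.67669314e-01 -1.24099222e-01 -3.62667537e-04
 -1.18077428e+00 -1.63551220e+00] [ 0.61605386 -0.04537536  0.40195862] [ 3.14137111e+00 -1.76453144e-03 -2.96436877e+00] [ 0.15713607  0.24831202 -0.26448575]
```

View pics/w5.png

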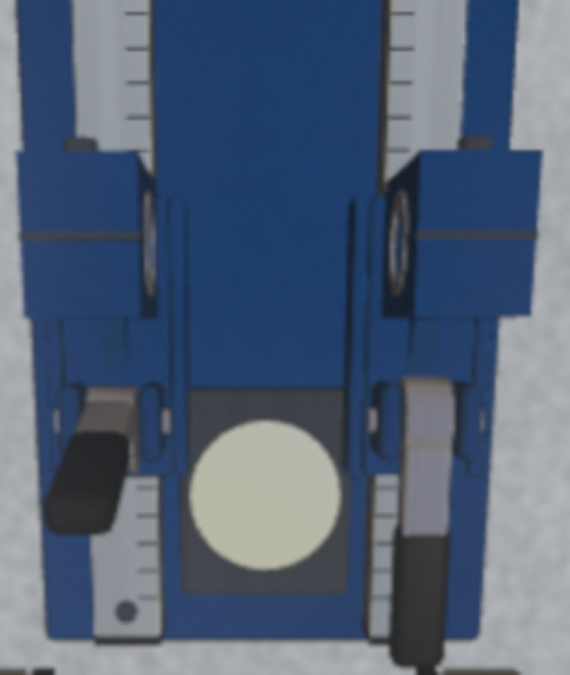

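```bash
sed -e "s/w2.npy/w5.npy/" -e '/^w(\|^for (dx/d' fit2.py > fit3.py; python3 - <<'E'
s=open('fit3.py').read()
pts='''w((.145,-.085,.012),(47,639));w((.145,.085,.012),(479,639))
w((.135,-.062,.036),(94,641));w((.135,-.038,.036),(161,641));w((.135,.038,.036),(365,641))
for (dx,dy),p in zip([(-.02,-.015),(-.02,.015),(.02,.015),(.02,-.015)],[(418,151),(543,152),(531,314),(416,313)]): w((dx,.05+dy,.118),p,'s')
for (dx,dy),p in zip([(-.02,-.015),(-.02,.015),(.02,.015),(.02,-.015)],[(18,152),(140,151),(142,314),(25,316)]): w((dx,-.05+dy,.118),p,'l')
w((0,.035,.118),(416,235),'s');w((0,.065,.118),(537,235),'s')
w((0,-.065,.118),(22,237),'l');w((0,-.035,.118),(141,236),'l')
'''
s=s.replace('def pt',pts+'def pt')
s+='''
v=r.x
for h,y in(('s',.05),('l',-.05)): print(h,np.round(pt(v,h,(0,y,.088)),4))
'''
open('fit3.py','w').write(s)
E
python3 fit3.py
```

```text
[ 0.5249 -0.0498  0.1759  0.0022  0.0026]
[[-1.0, 1.84], [0.93, 2.04], [-0.03, -0.66], [-0.29, -0.62], [1.61, -0.53], [1.46, -0.59], [0.37, -0.77], [0.48, 1.04], [-0.27, 1.27], [-0.67, -0.54], [-0.72, -0.2], [-0.26, 1.31], [-0.38, 0.62], [0.91, -0.14], [0.39, -0.01], [-0.67, -0.44], [-0.48, -0.09]]
s [ 5.183e-01 -2.000e-04  8.800e-02]
l [ 0.5362 -0.0986  0.088 ]
```

```bash
python3 -m inch '[[[-0.02,0.25,0,0,0,0.055],[-0.04,0.5,0,0,0,0.11],[-0.07,0.75,0,0,0,0.165],[-0.1,1.0,0,0,0,0.19]]]' 40
python3 -m inch '[[[-0.02,0.25,0,0,0,0.055],[-0.04,0.5,0,0,0,0.11],[-0.07,0.75,0,0,0,0.165],[-0.09,1.0,-0.1,0,0,0.181],[-0.09,1.0,-0.1,0,0,0.181],[-0.09,1.0,-0.1,0,0,0.181]]]'
python3 - <<'E'
from h import *
P=arm.camera_params('wrist')
f=arm.grab_frame('wrist');cv2.imwrite('pics/w6.png',f)
s=arm.get_state();print(s['t'],s['q'],s['eef_pos'],s['ee_rot'],s['force'])
np.save('w6.npy',P,allow_pickle=True)
E
```

```text
t: 8.22
eef_pos: [0.5957, 0.1553, 0.403]
ee_rot: [-3.142, 0.0, -2.364]
force: [1.6, -0.6, 0.0]
width: 0.0404
t: 8.98
eef_pos: [0.5784, 0.3541, 0.3827]
ee_rot: [3.141, -0.001, -1.799]
force: [0.2, -0.6, 1.5]
width: 0.0401
9.025 [ 8.35322539e-01  3.76615012e-01 -1.08314644e-02  2.25749355e-04
 -1.18323851e+00 -1.06432851e+00] [0.5787178  0.35366124 0.38317603] [-3.14135587e+00 -4.03750915e-06 -1.79971699e+00] [-0.26445621 -0.50794534  0.69013827]
```

View pics/w6.png

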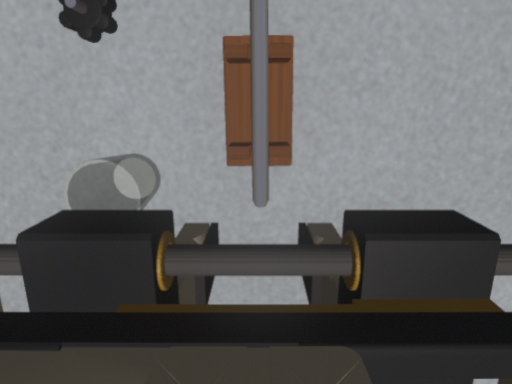

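```bash
python3 - <<'E'
from h import *
P=np.load('w6.npy',allow_pickle=True).item()
f=cv2.imread('pics/w6.png'); g=f.astype(int)
for r in (2,20,35,50,80,110,150,175,190,200):
    print(r, [ (c,g[r,c].tolist()) for c in (248,250,252,268,270,272)][:0], np.round(onz('wrist',260,r,.048,P),4))
g=cv2.Canny(f,40,100)
for r in (10,50,80,110,130,160,180,195): print(r,[c for c in np.flatnonzero(g[r]) if 240<c<280])
print(onz('wrist',261,206.5,.048,P))
E
```

```text
2 [] [0.5409 0.2057 0.048 ]
20 [] [0.5441 0.2195 0.048 ]
35 [] [0.5468 0.2312 0.048 ]
50 [] [0.5495 0.2431 0.048 ]
80 [] [0.5552 0.2676 0.048 ]
110 [] [0.5611 0.2932 0.048 ]
150 [] [0.5694 0.329  0.048 ]
175 [] [0.5748 0.3524 0.048 ]
190 [] [0.5781 0.3669 0.048 ]
200 [] [0.5804 0.3768 0.048 ]
10 [np.int64(249), np.int64(268)]
50 [np.int64(251), np.int64(268)]
80 [np.int64(250), np.int64(252), np.int64(268)]
110 [np.int64(250), np.int64(252), np.int64(268)]
130 [np.int64(252), np.int64(268)]
160 [np.int64(252), np.int64(268)]
180 [np.int64(252), np.int64(254), np.int64(268)]
195 [np.int64(252), np.int64(255), np.int64(268)]
[0.58093267 0.3834888  0.048     ]
```

```bash
python3 -m inch '[[[-0.015,0.01,-0.2,0,0,0.002],[-0.015,0.01,-0.45,0,0,0.002],[-0.015,0.01,-0.7,0,0,0.002],[-0.015,0.01,-0.88,0,0,0.002],[-0.015,0.01,-0.88,0,0,0.002],[-0.015,0.01,-0.88,0,0,0.002]]]'
python3 - <<'E'
from h import *
s=arm.get_state();print(s['eef_pos'],s['ee_rot'],s['force'])
f=arm.grab_frame('wrist');cv2.imwrite('pics/w7.png',f)
f=arm.grab_frame('scene');crop(f,'s7.png',280,70,440,230,3)
E
```

```text
t: 9.78
eef_pos: [0.5767, 0.3566, 0.2088]
ee_rot: [-3.14, 0.002, -1.793]
force: [-0.5, 0.2, 0.7]
width: 0.04
[0.57671027 0.35656318 0.20884085] [-3.13985186e+00  1.84676899e-03 -1.79307768e+00] [-0.50557623  0.22448258  0.72510286]
```

View pics/w7.png

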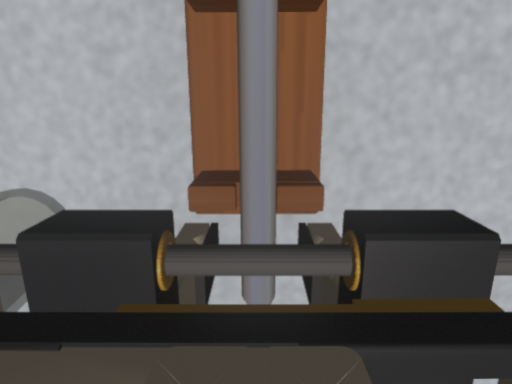

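View pics/s7.png

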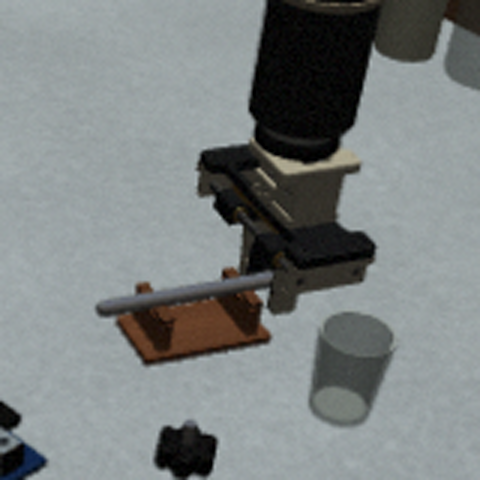

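```bash
python3 -m inch '[[[0,0,-0.005,0,0,0],[0,0,-0.005,0,0,0],[0,0,-0.005,0,0,0],[0,0,-0.005,0,0,0]]]' 8 60
python3 -m inch '[[[0,0,0.05,0,0,0],[0,0,0.15,0,0,0],[0,0,0.35,0,0,0],[0,0,0.55,0,0,0],[0,0,0.6,0,0,0],[0,0,0.6,0,0,0]]]'
python3 - <<'E'
from h import *
s=arm.get_state();print(s['eef_pos'],s['ee_rot'],s['force'],s['width'])
f=arm.grab_frame('wrist');cv2.imwrite('pics/w8.png',f)
f=arm.grab_frame('scene');crop(f,'s8.png',280,50,440,230,3)
E
```

```text
t: 10.38
eef_pos: [0.5763, 0.357, 0.2061]
ee_rot: [-3.14, 0.001, -1.792]
force: [3.5, -0.6, 1.9]
width: 0.0149
t: 11.12
eef_pos: [0.5754, 0.3567, 0.3261]
ee_rot: [3.141, 0.001, -1.793]
force: [-0.3, -0.2, -1.5]
width: 0.0145
[0.57537265 0.35672272 0.32606872] [ 3.14134051e+00  8.87689629e-04 -1.79275006e+00] [-0.33037724 -0.23263197 -1.52924422] 0.014538592215780508
```

View pics/w8.png

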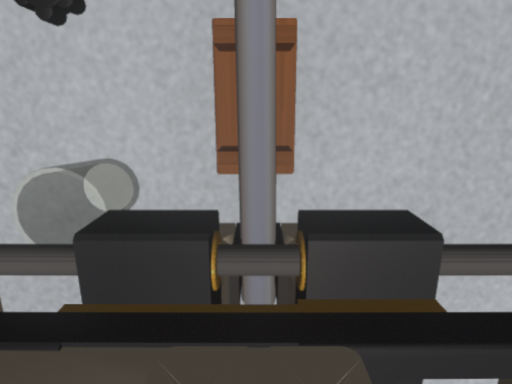

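View pics/s8.png

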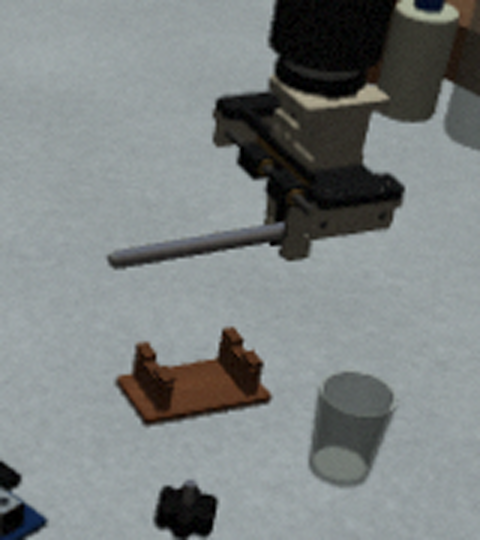

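```bash
cat > tip.py <<'E'
from h import *
def tip(px,g,yaw,L):
    for z in np.arange(-.012,.013,.004):
        p=[g[0]-L*np.cos(yaw),g[1]-L*np.sin(yaw),g[2]+z]; print(round(z,3),proj('scene',[p,g])+[-(-.16),-1.4])
    print('meas',px)
E
python3 - <<'E'
from tip import *
tip((280+112/3,50+261/3),(.5754,.3567,.167),1.352,.172)
f=cv2.imread('pics/s8.png');cv2.imwrite('pics/s8z.png',cv2.resize(f[200:300,90:330],None,fx=3,fy=3,interpolation=cv2.INTER_CUBIC))
E
```

```text
-0.012 [[317.9025859  137.56660499]
 [377.29503005 124.54507465]]
-0.008 [[318.0592872  136.25225955]
 [377.29503005 124.54507465]]
-0.004 [[318.21655161 134.93271162]
 [377.29503005 124.54507465]]
0.0 [[318.37438167 133.60793407]
 [377.29503005 124.54507465]]
0.004 [[318.5327799  132.2778996 ]
 [377.29503005 124.54507465]]
0.008 [[318.69174884 130.94258076]
 [377.29503005 124.54507465]]
0.012 [[318.85129106 129.60194996]
 [377.29503005 124.54507465]]
meas (317.3333333333333, 137.0)
```

View pics/s8z.png

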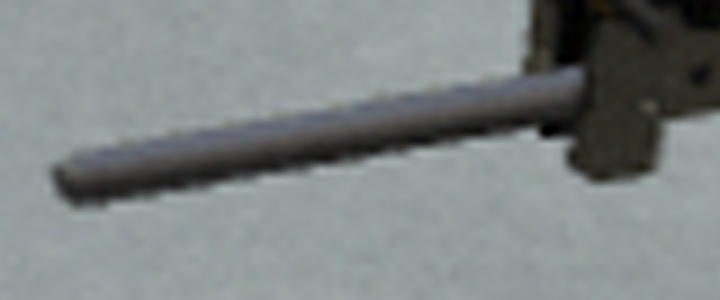

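```bash
python3 -m inch '[[[-0.08,-0.13,0,0,0,0.03],[-0.2,-0.32,0,0,0,0.07],[-0.34,-0.55,0,0,0,0.11],[-0.45,-0.74,0,0,0,0.127],[-0.47,-0.767,-0.15,0,0,0.127],[-0.47,-0.767,-0.35,0,0,0.127],[-0.47,-0.767,-0.39,0,0,0.127],[-0.47,-0.767,-0.39,0,0,0.127]]]'
python3 - <<'E'
from h import *
P=arm.camera_params('wrist')
f=arm.grab_frame('wrist');cv2.imwrite('pics/w9.png',f)
s=arm.get_state();print(s['t'],s['q'],s['eef_pos'],s['ee_rot'],s['force'],s['width'])
np.save('w9.npy',P,allow_pickle=True)
f=arm.grab_frame('scene');crop(f,'s9.png',200,90,360,220,5);cv2.imwrite('pics/s9f.png',f)
f=arm.grab_frame('top');crop(f,'t9.png',160,130,320,280,5)
E
```

```text
t: 12.22
eef_pos: [0.4819, 0.2034, 0.2472]
ee_rot: [3.14, -0.001, -1.393]
force: [-0.4, 0.7, -0.8]
width: 0.0142
12.275 [ 7.75168937e-01  2.72277180e-01 -5.20922454e-01  4.67444640e-04
 -7.77990691e-01 -5.97770494e-01] [0.48215289 0.20378296 0.24799745] [ 3.14145150e+00 -4.92849858e-04 -1.39306481e+00] [ 0.28270204 -0.73112457 -1.3571957 ] 0.014400396710956314
```

View pics/w9.png

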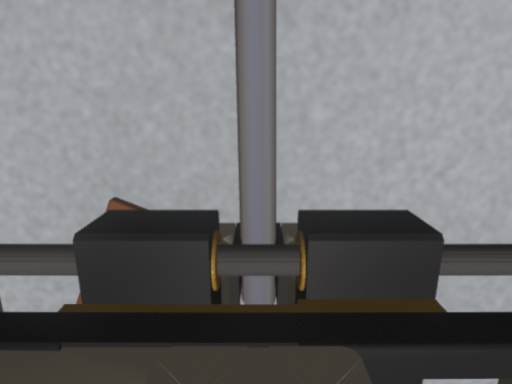

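View pics/s9.png

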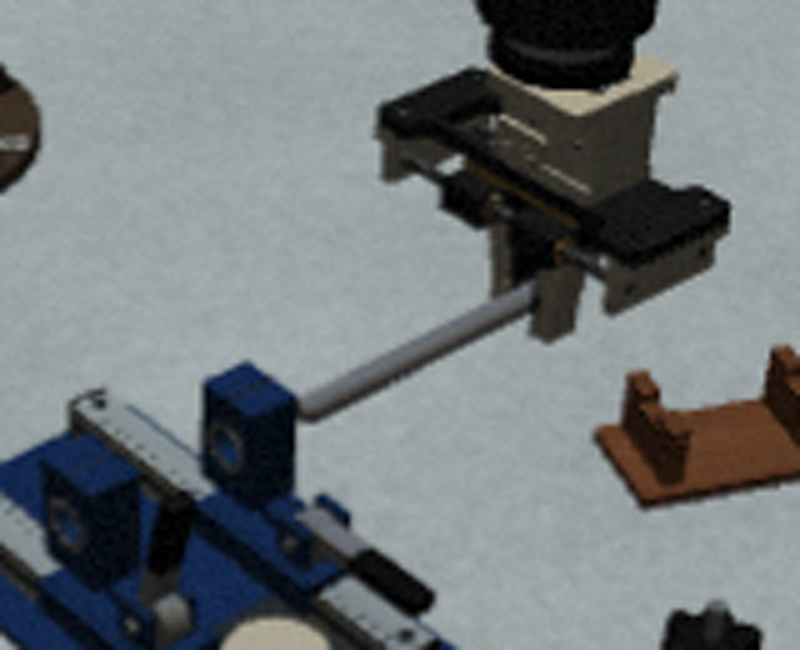

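```bash
python3 - <<'E'
from h import *
S=np.array([.518,-.0005,.088]);u=np.array([-.1765,.9843,0])
off=np.array([-.16,1.4])
def c(p): return (proj('scene',p)+off-[200,90])*5
print('face holes',c([S-.015*u,S-.115*u]))
ts=[.035,.06,.1,.15,.18]
print(c([S+t*u for t in ts]))
E
```

```text
face holes [[227.67808383 450.30443262]
 [ 68.68315686 527.76538847]]
[[302.25818461 413.99034078]
 [338.39254814 396.40076736]
 [394.66848583 369.01281692]
 [462.45486023 336.03308436]
 [501.81838781 316.88681132]]
```

View pics/t9.png

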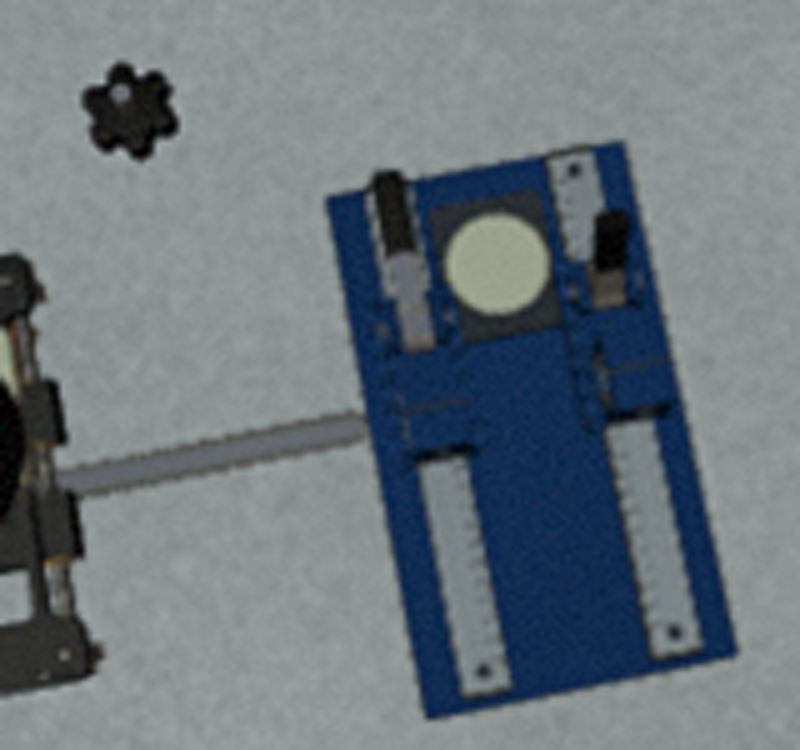

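```bash
python3 - <<'E'
from h import *
f=cv2.imread('pics/s9.png')
cv2.imwrite('pics/s9z.png',cv2.resize(f[270:450,270:560],None,fx=2.7,fy=2.7,interpolation=cv2.INTER_CUBIC))
g=cv2.GaussianBlur(cv2.cvtColor(f,cv2.COLOR_BGR2GRAY),(0,0),2).astype(int)
for c in range(310,521,30):
    y0=int(412-.487*(c-305)); col=g[y0-40:y0+45,c]; print(c,y0,col[::4].tolist())
E
```

```text
310 409 [168, 169, 169, 169, 164, 150, 128, 112, 106, 97, 79, 55, 42, 73, 136, 171, 168, 164, 161, 162, 165, 165]
340 394 [169, 169, 168, 169, 164, 149, 128, 113, 106, 96, 83, 64, 47, 54, 102, 150, 169, 170, 165, 163, 166, 169]
370 380 [166, 167, 166, 164, 158, 140, 119, 109, 107, 96, 79, 59, 49, 68, 117, 157, 169, 167, 165, 164, 163, 164]
400 365 [162, 162, 163, 165, 160, 138, 117, 109, 105, 95, 79, 61, 55, 77, 120, 154, 165, 165, 164, 162, 163, 165]
430 351 [164, 166, 168, 167, 157, 130, 110, 105, 102, 91, 75, 56, 62, 105, 152, 164, 165, 168, 167, 164, 163, 165]
460 336 [161, 164, 165, 163, 154, 131, 111, 104, 101, 89, 71, 54, 63, 107, 155, 165, 162, 161, 161, 160, 162, 164]
490 321 [124, 122, 113, 105, 110, 117, 112, 104, 100, 88, 69, 52, 59, 102, 153, 168, 168, 168, 165, 161, 161, 163]
520 307 [3, 2, 4, 15, 42, 77, 101, 104, 95, 83, 64, 47, 60, 110, 155, 162, 163, 164, 162, 161, 164, 163]
```

View pics/s9z.png

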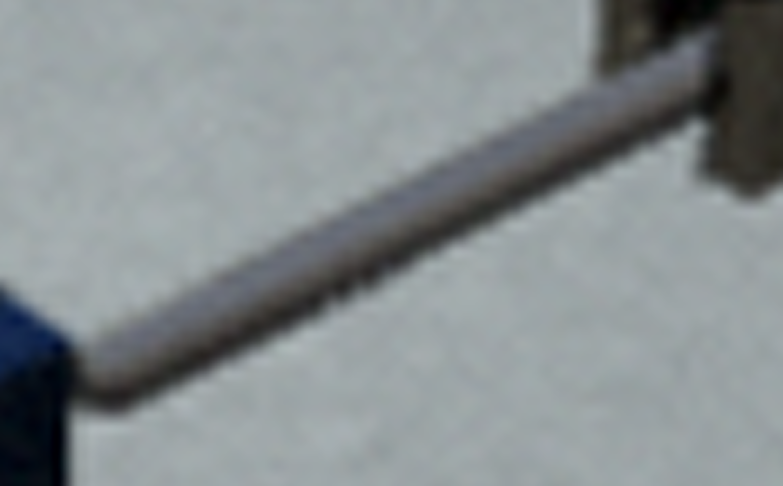

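```bash
python3 - <<'E'
from h import *
S=np.array([.518,-.0005,.088]);u=np.array([-.1765,.9843,0])
off=np.array([-.336,.418])
def c(p): return (proj('top',p)+off-[160,130])*5
ts=[-.015,.015,.035,.06,.1,.15,.18]
q=c([S+t*u for t in ts]);print(q)
print('index line set',c([S+[0,0,.03]-.015*u,S+[0,0,.03]+.015*u]))
f=cv2.imread('pics/t9.png')
g=cv2.GaussianBlur(cv2.cvtColor(f,cv2.COLOR_BGR2GRAY),(0,0),2).astype(float)
for x in range(100,351,25):
    y=np.interp(x,q[::-1,0],q[::-1,1]); y0=int(y); col=g[y0-35:y0+36,x]; i=np.flatnonzero(col<135); print(x,round(y,1),y0-35+i.min() if len(i) else 0,y0-35+i.max(), y0-35+(i.min()+i.max())/2-y)
E
```

```text
[[462.95126453 410.93692315]
 [403.14095979 422.71429213]
 [363.17044956 430.57258862]
 [313.12127119 440.39833033]
 [232.90551136 456.11360147]
 [132.54712048 475.71728132]
 [ 72.36983876 487.44067039]]
index line set [[463.54587898 401.93630727]
 [401.61831779 414.11540246]]
100 482.1 458 499 -3.557922596578237
125 477.2 453 495 -3.187567567582846
150 472.3 448 488 -4.308092915013731
175 467.4 443 484 -3.924674678362294
200 462.5 437 479 -4.541256441710914
225 457.7 432 475 -4.157838205059534
250 452.8 427 468 -5.264577232869669
275 447.9 421 463 -5.86676439257468
300 443.0 417 459 -4.968951552279691
325 438.1 411 454 -5.566277639282134
350 433.2 407 448 -5.658234174187669
```

```bash
python3 -m inch '[[[-0.0065,0,-0.0125,-0.0069,-0.0012,-0.002],[-0.0065,0,-0.0125,-0.0069,-0.0012,-0.002],[-0.0065,0,-0.0125,-0.0069,-0.0012,-0.002],[-0.0065,0,-0.0125,-0.0069,-0.0012,-0.002]]]'
cat > chk.py <<'E'
from h import *
import sys
S=np.array([.518,-.0005,.088]);u=np.array([-.1765,.9843,0])
for cam,off,o in(('top',[-.336,.418],(160,130)),('scene',[-.16,1.4],(200,90))):
    f=arm.grab_frame(cam); f=cv2.resize(f[o[1]:o[1]+150,o[0]:o[0]+160],None,fx=5,fy=5,interpolation=cv2.INTER_CUBIC);cv2.imwrite(f'pics/{cam}_{sys.argv[1]}.png',f)
    g=cv2.GaussianBlur(cv2.cvtColor(f,cv2.COLOR_BGR2GRAY),(0,0),2).astype(float)
    out=[]
    for t in np.arange(.03,.15,.015):
        p=(proj(cam,[S+t*u])[0]+off-o)*5+2; x=int(p[0]);y0=int(p[1]);col=g[y0-30:y0+31,x]
        i=np.flatnonzero(col<135); out.append((round(t,3),round((y0-30+(i.min()+i.max())/2-p[1])/5,2),len(i)/5))
    print(cam,out)
s=arm.get_state();print(s['t'],s['eef_pos'],s['ee_rot'],s['force'],s['width'])
E
python3 chk.py 10
```

```text
t: 12.88
eef_pos: [0.4805, 0.2034, 0.2453]
ee_rot: [-3.141, -0.022, -1.4]
force: [-0.2, 1.3, -0.6]
width: 0.0147
top [(np.float64(0.03), np.float64(-0.12), 12.2), (np.float64(0.045), np.float64(-0.4), 8.0), (np.float64(0.06), np.float64(-0.38), 7.6), (np.float64(0.075), np.float64(-0.56), 8.0), (np.float64(0.09), np.float64(-0.34), 8.4), (np.float64(0.105), np.float64(-0.12), 8.4), (np.float64(0.12), np.float64(-0.29), 8.0), (np.float64(0.135), np.float64(-0.17), 8.2)]
scene [(np.float64(0.03), np.float64(0.09), 11.8), (np.float64(0.045), np.float64(-1.68), 7.2), (np.float64(0.06), np.float64(-1.58), 6.8), (np.float64(0.075), np.float64(-1.6), 6.6), (np.float64(0.09), np.float64(-1.65), 6.8), (np.float64(0.105), np.float64(-1.53), 7.4), (np.float64(0.12), np.float64(-1.43), 7.2), (np.float64(0.135), np.float64(-1.56), 7.4)]
12.975 [0.48049851 0.20338941 0.2452426 ] [-3.1415011  -0.02185902 -1.39988243] [-0.26451349 -0.25044649 -1.00513208] 0.014780048093090725
```

```bash
python3 - <<'E'
from h import *
S=np.array([.518,-.0005,.088]);u=np.array([-.1765,.9843,0]);w=np.array([.9843,.1765,0])
f=cv2.imread('pics/scene_10.png')
c=lambda p:(proj('scene',p)+[-.16,1.4]-[200,90])*5
k=2; f=f[320:560,30:400]; f=cv2.resize(f,None,fx=k,fy=k,interpolation=cv2.INTER_CUBIC)
def dot(p,col):
    for q in c(p): cv2.circle(f,tuple(int(round(v)) for v in (q-[30,320])*k),2,col,-1)
for d in(0,-.1):
    B=S+u*d
    dot([B+a*.02*w+b*.015*u+[0,0,.03] for a in(-1,1) for b in(-1,1)],(0,255,0))
    dot([B-.015*u+.00975*(np.cos(t)*w+np.sin(t)*np.array([0,0,1])) for t in np.arange(0,6.28,.5)],(0,0,255))
dot([S+u*t for t in np.arange(.02,.08,.005)],(0,255,255))
cv2.imwrite('pics/ov10.png',f)
E
```

```text
(no output)
```

View pics/ov10.png

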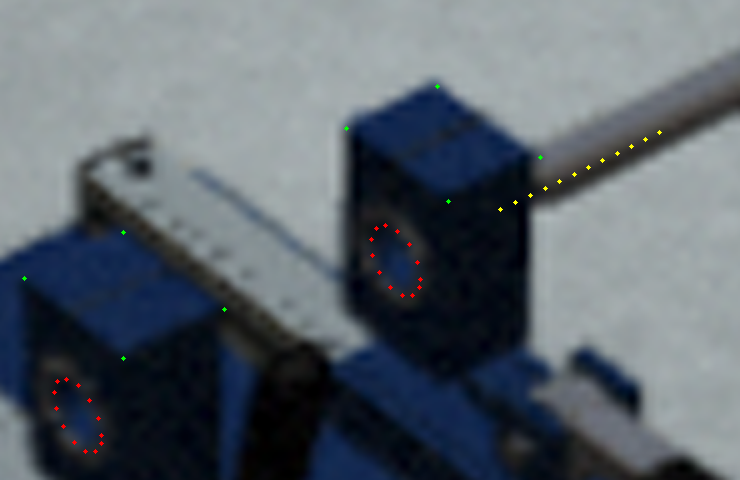

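```bash
python3 -m inch '[[[0.005,-0.03,0,0,0,0],[0.011,-0.06,0,0,0,0],[0.016,-0.09,0,0,0,0],[0.022,-0.12,0,0,0,0],[0.027,-0.15,0,0,0,0],[0.027,-0.15,0,0,0,0]]]'
python3 chk.py 11
```

```text
t: 13.72
eef_pos: [0.4859, 0.1729, 0.2452]
ee_rot: [3.141, -0.022, -1.4]
force: [-0.1, 0.4, -1.5]
width: 0.0143
top [(np.float64(0.03), np.float64(-0.12), 12.2), (np.float64(0.045), np.float64(-0.2), 7.6), (np.float64(0.06), np.float64(-0.28), 7.8), (np.float64(0.075), np.float64(-0.36), 8.4), (np.float64(0.09), np.float64(-0.14), 8.0), (np.float64(0.105), np.float64(0.08), 7.6), (np.float64(0.12), np.float64(-0.09), 7.6), (np.float64(0.135), np.float64(-0.27), 8.0)]
scene [(np.float64(0.03), np.float64(0.09), 11.8), (np.float64(0.045), np.float64(-1.68), 7.2), (np.float64(0.06), np.float64(-1.58), 6.8), (np.float64(0.075), np.float64(-1.6), 6.6), (np.float64(0.09), np.float64(-1.65), 6.8), (np.float64(0.105), np.float64(-1.53), 7.4), (np.float64(0.12), np.float64(-1.43), 7.2), (np.float64(0.135), np.float64(-2.06), 8.4)]
13.825 [0.48592488 0.17336074 0.24521274] [-3.141476   -0.02191348 -1.40001564] [-0.28494846  0.64242634 -1.69151767] 0.014647128590643363
```

View pics/scene_11.png

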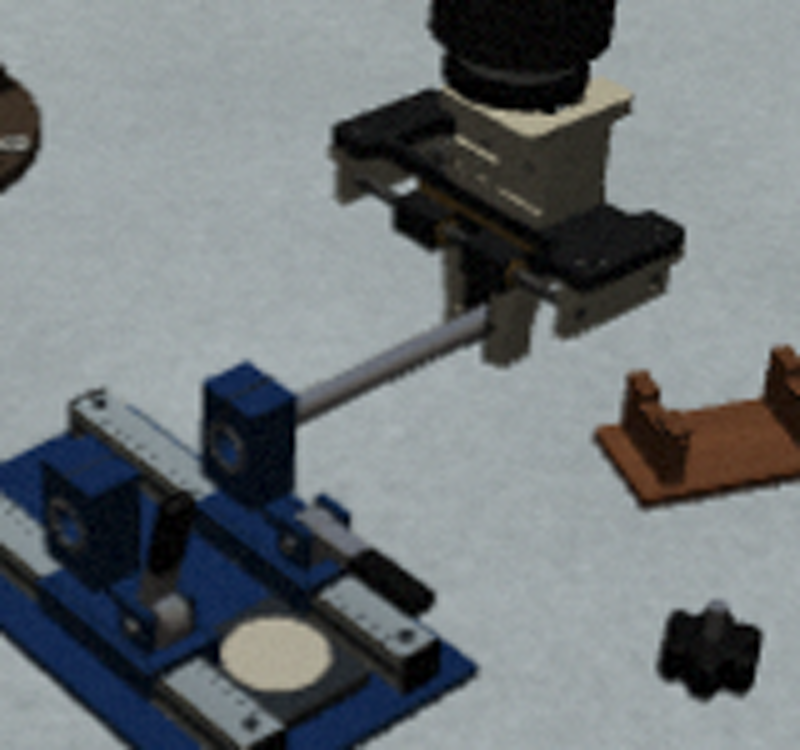

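```bash
python3 -m inch '[[[0.006,-0.035,0,0,0,0],[0.012,-0.07,0,0,0,0],[0.019,-0.105,0,0,0,0],[0.025,-0.14,0,0,0,0],[0.031,-0.175,0,0,0,0],[0.031,-0.175,0,0,0,0]]]'
python3 chk.py 12; python3 - <<'E'
import cv2
f=cv2.imread('pics/scene_12.png');cv2.imwrite('pics/sc12z.png',cv2.resize(f[340:640,0:400],None,fx=2,fy=2))
E
```

```text
t: 14.58
eef_pos: [0.4921, 0.1378, 0.2452]
ee_rot: [3.142, -0.022, -1.401]
force: [0.7, 1.0, -1.9]
width: 0.0147
top [(np.float64(0.03), np.float64(-0.12), 12.2), (np.float64(0.045), np.float64(-0.1), 7.4), (np.float64(0.06), np.float64(-0.18), 7.6), (np.float64(0.075), np.float64(-0.36), 8.0), (np.float64(0.09), np.float64(-0.04), 8.2), (np.float64(0.105), np.float64(1.18), 9.8), (np.float64(0.12), np.float64(-0.19), 12.2), (np.float64(0.135), np.float64(-0.17), 12.2)]
scene [(np.float64(0.03), np.float64(0.09), 11.8), (np.float64(0.045), np.float64(-1.68), 7.2), (np.float64(0.06), np.float64(-1.58), 6.8), (np.float64(0.075), np.float64(-1.7), 6.8), (np.float64(0.09), np.float64(-1.55), 7.0), (np.float64(0.105), np.float64(-2.03), 8.4), (np.float64(0.12), np.float64(-1.93), 8.6), (np.float64(0.135), np.float64(-0.16), 12.2)]
14.675 [0.49211687 0.13829219 0.24519258] [-3.14153951 -0.02194257 -1.40014651] [-0.54346768 -0.69652772 -0.73151916] 0.014354688543502109
```

View pics/sc12z.png

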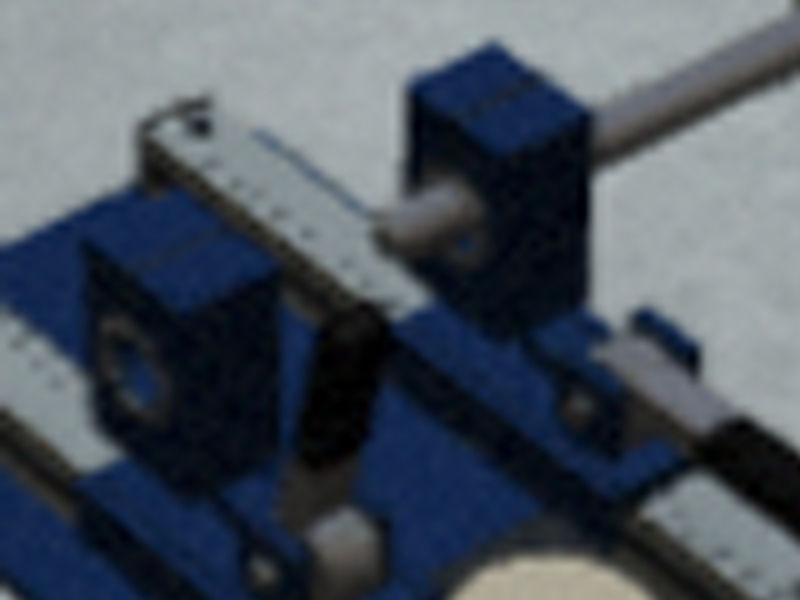

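```bash
python3 -m inch '[[[0.003,0,-0.005,0,0,0],[0.011,-0.05,-0.005,0,0,0],[0.02,-0.1,-0.005,0,0,0],[0.029,-0.15,-0.005,0,0,0],[0.037,-0.195,-0.005,0,0,0],[0.042,-0.22,-0.005,0,0,0],[0.042,-0.22,-0.005,0,0,0]]]'
python3 chk.py 13 | tail -1; python3 - <<'E'
import cv2
f=cv2.imread('pics/scene_13.png');cv2.imwrite('pics/sc13z.png',cv2.resize(f[340:640,0:400],None,fx=2,fy=2))
E
```

```text
t: 15.55
eef_pos: [0.5006, 0.0939, 0.2442]
ee_rot: [3.142, -0.022, -1.4]
force: [0.8, -1.0, -2.3]
width: 0.0145
15.65 [0.50047292 0.09435525 0.24417901] [ 3.14156176 -0.02201741 -1.39998522] [ 1.28084704 -0.36330134 -1.3637446 ] 0.014558101840758751
```

View pics/sc13z.png

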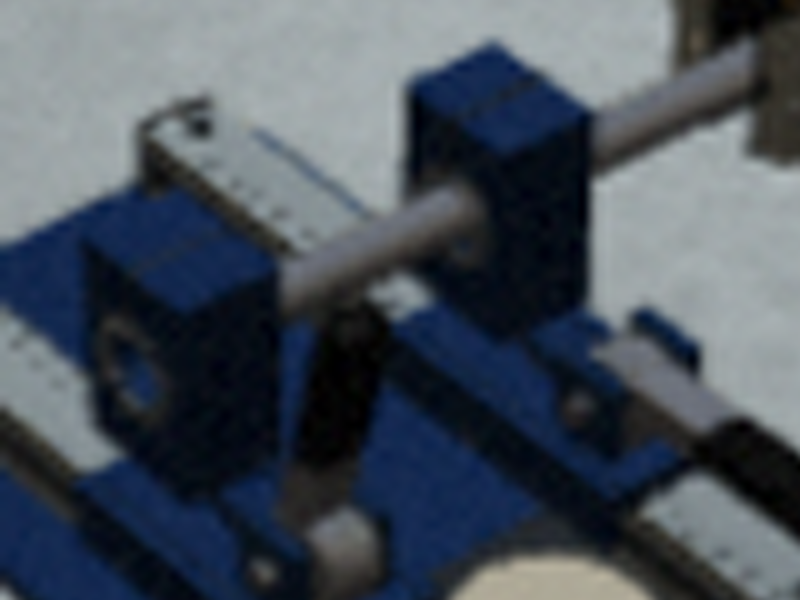

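View pics/top_13.png

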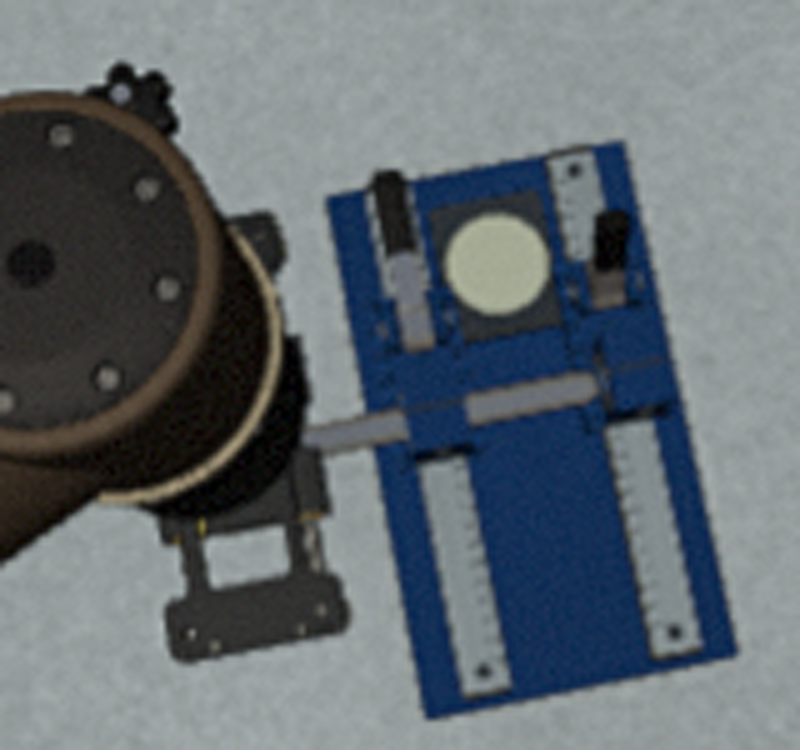

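```bash
python3 -m inch '[[[0.003,-0.02,-0.004,0,0,0],[0.008,-0.045,-0.004,0,0,0],[0.013,-0.075,-0.004,0,0,0],[0.018,-0.1,-0.004,0,0,0],[0.022,-0.125,-0.004,0,0,0],[0.022,-0.125,-0.004,0,0,0]]]'
python3 chk.py 14 | tail -1; python3 - <<'E'
import cv2
f=cv2.imread('pics/scene_14.png');cv2.imwrite('pics/sc14z.png',cv2.resize(f[340:640,0:400],None,fx=2,fy=2))
E
```

```text
t: 16.4
eef_pos: [0.5051, 0.0689, 0.2435]
ee_rot: [-3.141, -0.022, -1.4]
force: [2.6, -1.0, 0.2]
width: 0.0146
16.5 [0.50498928 0.06917537 0.24346153] [-3.1414582  -0.0222749  -1.39988191] [ 2.34903413 -1.1270279   0.07815063] 0.014548318959404536
```

View pics/sc14z.png

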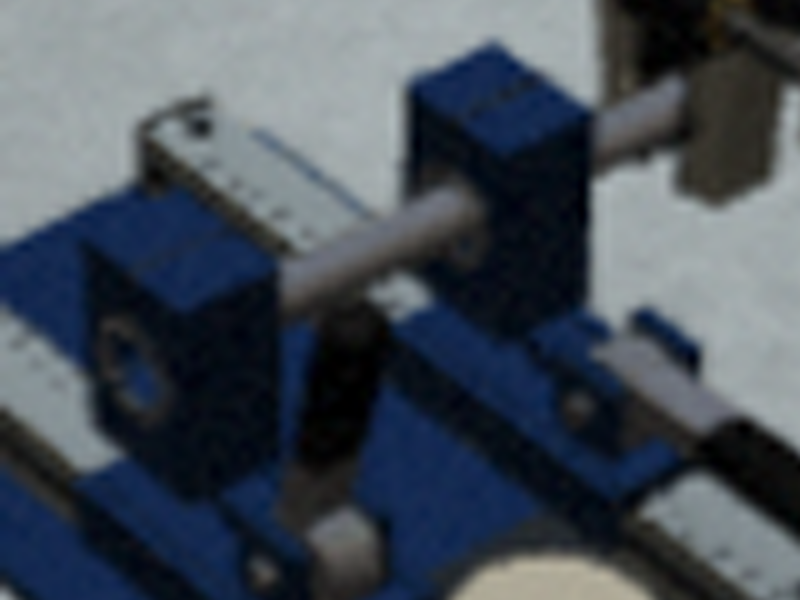

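```bash
python3 -m inch '[[[0.004,0,0,0,0,0],[0.01,-0.03,0,0,0,0],[0.015,-0.06,0,0,0,0],[0.02,-0.09,0,0,0,0],[0.025,-0.12,0,0,0,0],[0.03,-0.15,0,0,0,0],[0.033,-0.167,0,0,0,0],[0.033,-0.167,0,0,0,0]]]'
python3 chk.py 15 | tail -1; python3 - <<'E'
import cv2
f=cv2.imread('pics/scene_15.png');cv2.imwrite('pics/sc15z.png',cv2.resize(f[340:640,0:400],None,fx=2,fy=2))
E
```

```text
t: 17.5
eef_pos: [0.5119, 0.0357, 0.2437]
ee_rot: [-3.141, -0.022, -1.4]
force: [3.3, -0.4, 2.8]
width: 0.0146
17.6 [0.51184523 0.03579267 0.24363989] [-3.14088012 -0.02251289 -1.39956792] [ 4.80719962 -1.00678512  4.49193433] 0.014906883179246827
```

View pics/sc15z.png

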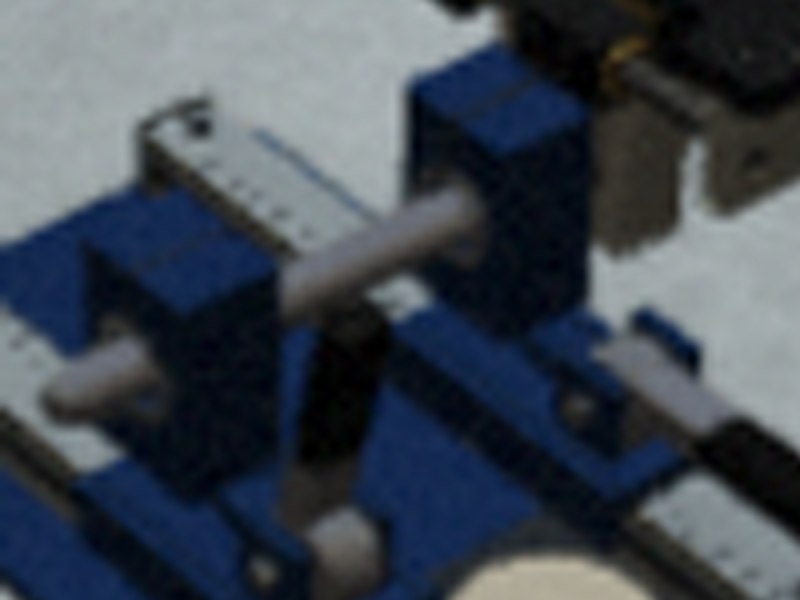

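View pics/top_15.png

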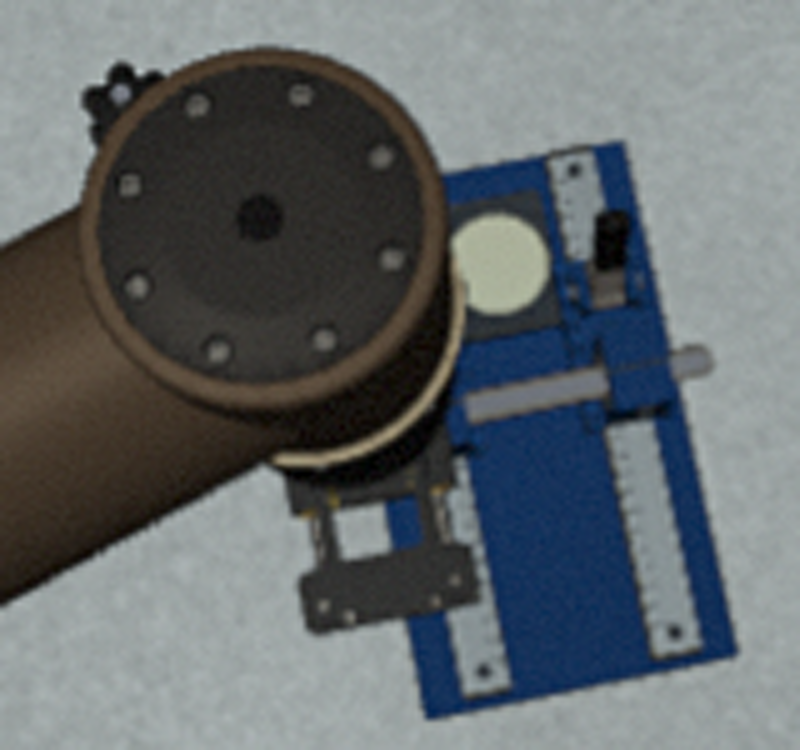

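```bash
python3 -m inch '[[[0,0,0,0,0,0],[0,0,0,0,0,0],[0,0,0,0,0,0],[0,0,0.2,0,0,0],[0,0,0.45,0,0,0],[0,0,0.7,0,0,0],[0,0,0.7,0,0,0]]]' 40
python3 chk.py 16 | tail -1; python3 - <<'E'
import cv2
f=cv2.imread('pics/scene_16.png');cv2.imwrite('pics/sc16z.png',cv2.resize(f[340:640,0:400],None,fx=2,fy=2))
E
```

```text
t: 18.48
eef_pos: [0.5121, 0.0362, 0.3872]
ee_rot: [-3.135, -0.021, -1.399]
force: [-0.4, -0.7, -1.2]
width: 0.0402Traceback (most recent call last):
  File "chk.py", line 10, in <module>
    i=np.flatnonzero(col<135); out.append((round(t,3),round((y0-30+(i.min()+i.max())/2-p[1])/5,2),len(i)/5))
                                                                    ~~~~~^^
    return umr_minimum(a, axis, None, out, keepdims, initial, where)
ValueError: zero-size array to reduction operation minimum which has no identity
[ WARN:0@0.020] global loadsave.cpp:275 findDecoder imread_('pics/scene_16.png'): can't open/read file: check file path/integrity
Traceback (most recent call last):
TypeError: 'NoneType' object is not subscriptable
```

```bash
python3 - <<'E'
from h import *
f=arm.grab_frame('scene');crop(f,'sc16.png',160,140,300,250,5)
s=arm.get_state();print(s['t'],s['q'],s['eef_pos'],s['ee_rot'])
E
```

```text
18.575 [ 0.46253902  0.1053065  -0.38388707  0.0230791  -1.08781233 -0.30258735] [0.51097171 0.03594894 0.38322667] [-3.14155409 -0.02132947 -1.40006276]
```

View pics/sc16.png

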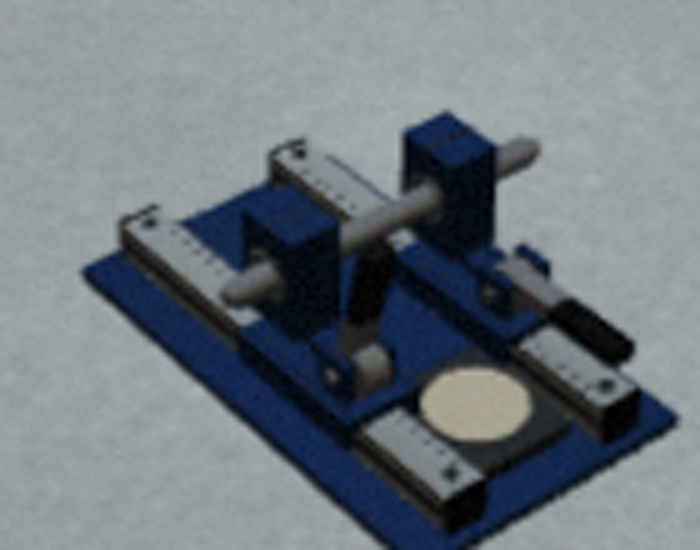

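```bash
python3 -m inch '[[[0.06,-0.2,0,0.007,0.0012,0],[0.12,-0.42,0,0.007,0.0012,0],[0.2,-0.66,0,0.007,0.0012,0],[0.2,-0.66,-0.1,0.007,0.0012,0],[0.2,-0.66,-0.3,0.007,0.0012,0],[0.2,-0.66,-0.37,0.007,0.0012,0],[0.2,-0.66,-0.37,0.007,0.0012,0],[0.2,-0.66,-0.37,0.007,0.0012,0]]]' 0 20
python3 - <<'E'
from h import *
f=arm.grab_frame('scene');crop(f,'sc17.png',160,100,300,250,4)
f=arm.grab_frame('wrist');cv2.imwrite('pics/w17.png',f)
s=arm.get_state();print(s['t'],s['q'],s['eef_pos'],s['ee_rot'],s['force'])
E
```

```text
t: 19.58
eef_pos: [0.552, -0.0958, 0.3103]
ee_rot: [-3.14, -0.0, -1.399]
force: [-0.0, 0.0, 0.6]
width: 0.0007
19.675 [ 1.77564595e-01  2.51443436e-01 -3.72608877e-01 -1.21958328e-04
 -9.44685008e-01 -6.06821129e-03] [ 0.55189649 -0.09580345  0.31062803] [-3.13953429e+00  1.11463838e-04 -1.39937119e+00] [ 0.70465197 -0.01049971  0.22625568]
```

View pics/sc17.png

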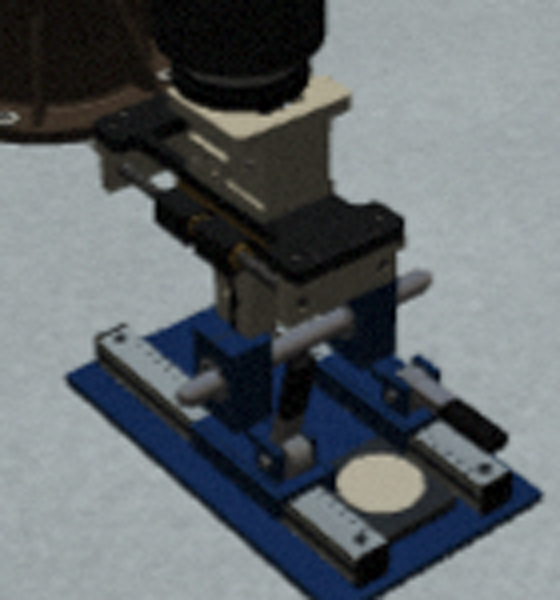

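View pics/w17.png

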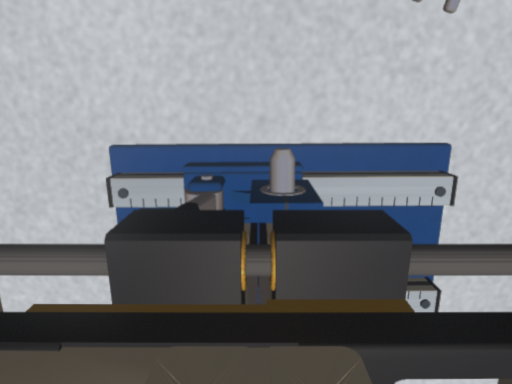

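```bash
python3 -m inch '[[[0.03,0.005,-0.035,0,0,0],[0.07,0.0125,-0.044,0,0,0],[0.115,0.02,-0.05,0,0,0],[0.16,0.028,-0.057,0,0,0],[0.2,0.036,-0.074,0,0,0],[0.24,0.043,-0.092,0,0,0],[0.24,0.043,-0.092,0,0,0]]]'
python3 - <<'E'
from h import *
f=arm.grab_frame('scene');crop(f,'sc18.png',160,100,300,250,4)
s=arm.get_state();print(s['t'],s['eef_pos'],s['ee_rot'],s['force'])
E
```

```text
t: 20.55
eef_pos: [0.5999, -0.0873, 0.2903]
ee_rot: [3.141, 0.0, -1.4]
force: [0.5, 0.1, 0.1]
width: 0.0008
20.6 [ 0.59955724 -0.08737461  0.29046217] [ 3.14082870e+00  4.11424702e-04 -1.39992117e+00] [-0.34870384  0.21165917 -0.2776429 ]
```

View pics/sc18.png

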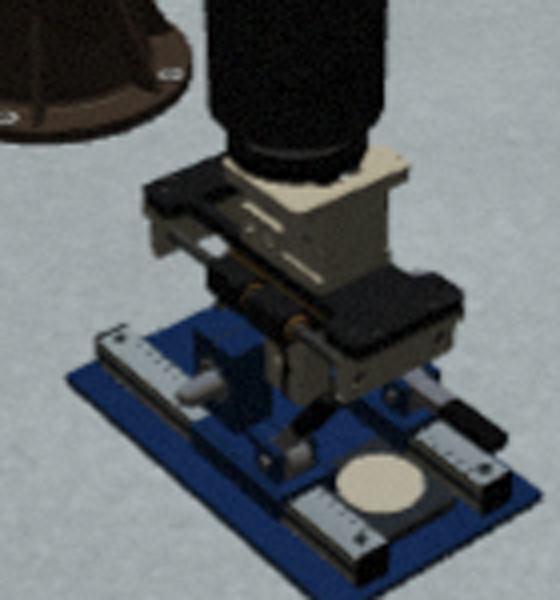

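```bash
python3 -m inch '[[[0.035,0.006,-0.025,0,0,0],[0.065,0.012,-0.053,0,0,0],[0.092,0.016,-0.085,0,0,0],[0.115,0.021,-0.122,0,0,0],[0.128,0.023,-0.15,0,0,0],[0.137,0.025,-0.175,0,0,0],[0.137,0.025,-0.175,0,0,0]]]'
python3 - <<'E'
from h import *
f=arm.grab_frame('scene');crop(f,'sc19.png',160,100,300,250,4)
s=arm.get_state();print(s['t'],s['eef_pos'],s['ee_rot'],s['force'])
E
```

```text
t: 21.48
eef_pos: [0.6273, -0.0823, 0.2556]
ee_rot: [-3.141, 0.0, -1.4]
force: [0.5, 0.6, 1.1]
width: 0.0004
21.525 [ 0.6269301  -0.08235611  0.25552391] [ 3.14107493e+00  4.24980024e-04 -1.39987546e+00] [ 0.42738039 -0.61262091  0.73361128]
```

View pics/sc19.png

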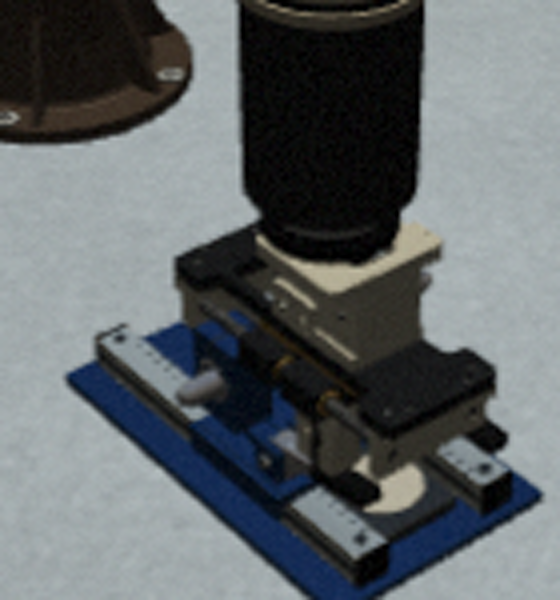

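```bash
python3 -m inch '[[[0.007,0.001,-0.02,0,0,0],[0.012,0.002,-0.035,0,0,0],[0.014,0.002,-0.048,0,0,0],[0.014,0.002,-0.056,0,0,0],[0.014,0.002,-0.056,0,0,0]]]'
```

```text
t: 22.15
eef_pos: [0.6295, -0.082, 0.2466]
ee_rot: [-3.141, -0.0, -1.399]
force: [-5.7, 2.9, 16.6]
width: 0.0006
```

```bash
python3 -m inch '[[[0,0,-0.008,0,0,0],[0,0,-0.008,0,0,0],[0,0,-0.008,0,0,0]]]'
python3 - <<'E'
from h import *
f=arm.grab_frame('scene');crop(f,'sc20.png',160,100,300,250,4)
E
```

```text
t: 22.52
eef_pos: [0.6295, -0.082, 0.2463]
ee_rot: [-3.14, -0.0, -1.399]
force: [-8.2, 3.7, 25.9]
width: 0.0003
```

View pics/sc20.png

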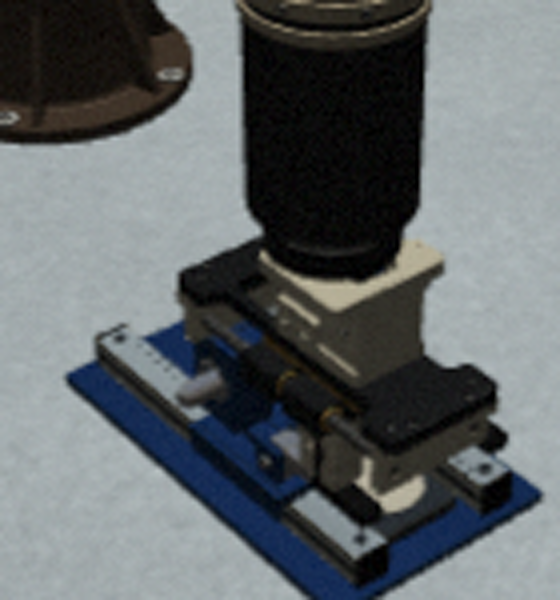

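```bash
python3 -m inch '[[[0,0,0.1,0,0,0],[0,0,0.35,0,0,0],[0,0,0.6,0,0,0],[-0.15,0.25,0.85,0,0,0],[-0.3,0.5,0.9,0,0,0],[-0.43,0.78,0.9,0,0,0],[-0.43,0.78,0.9,0,0,0],[-0.43,0.78,0.9,0,0,0]]]'
python3 - <<'E'
from h import *
P=arm.camera_params('wrist')
f=arm.grab_frame('wrist');cv2.imwrite('pics/w21.png',f)
s=arm.get_state();print(s['t'],s['eef_pos'],s['ee_rot'],s['force'])
np.save('w21.npy',P,allow_pickle=True)
f=arm.grab_frame('scene');crop(f,'sc21.png',160,140,300,250,5)
E
```

```text
t: 23.58
eef_pos: [0.5432, 0.0744, 0.4229]
ee_rot: [3.141, 0.0, -1.398]
force: [0.8, 0.1, 0.6]
width: 0.0005
23.625 [0.5436534  0.07379736 0.42272427] [ 3.14066002e+00  5.98263547e-05 -1.39937859e+00] [-0.2346076  -0.12495113  0.88937433]
```

View pics/w21.png

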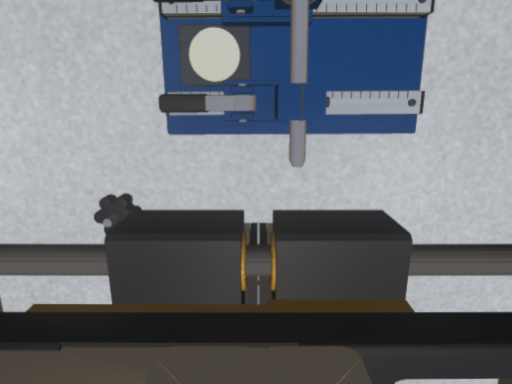

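View pics/sc21.png

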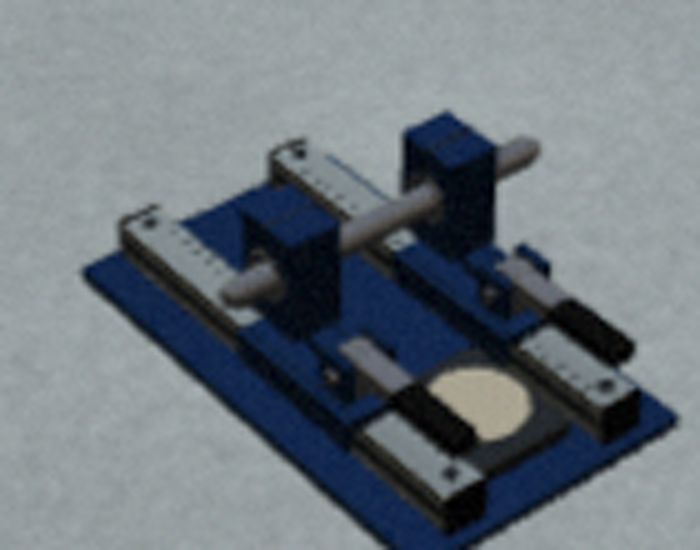

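```bash
python3 -m inch '[[[-0.03,0.15,0,0,0,0],[-0.05,0.3,0,0,0,0],[-0.07,0.4,0,0,0,0],[-0.07,0.4,0,0,0,0]]]'
python3 - <<'E'
from h import *
P=arm.camera_params('wrist')
f=arm.grab_frame('wrist');cv2.imwrite('pics/w22.png',f); crop(f,'w22z.png',140,0,440,230,2.6)
np.save('w22.npy',P,allow_pickle=True)
E
```

```text
t: 24.18
eef_pos: [0.5299, 0.1543, 0.4227]
ee_rot: [3.141, -0.0, -1.399]
force: [-0.8, 0.1, -0.2]
width: 0.0004
```

View pics/w22z.png

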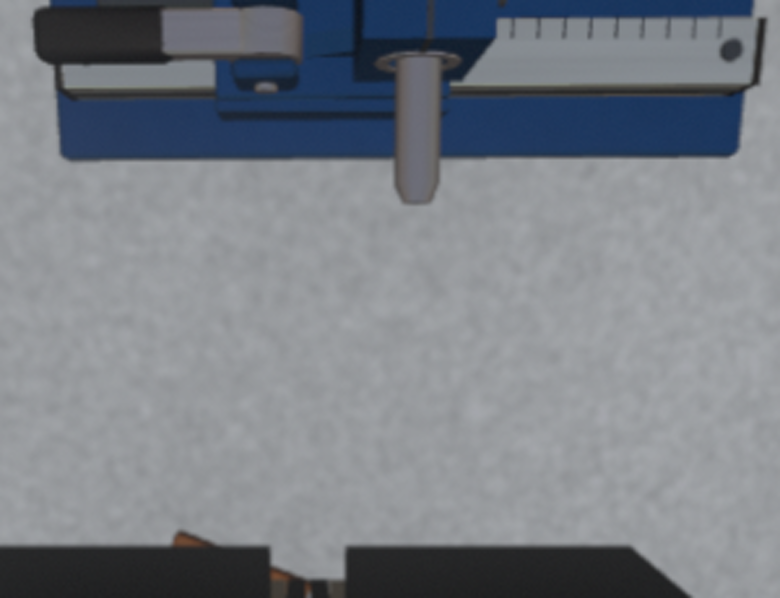

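```bash
python3 - <<'E'
from h import *
o=np.array([.5249,-.0498]);a=.177;R=np.array([[np.cos(a),np.sin(a)],[-np.sin(a),np.cos(a)]])
fr=lambda p:np.round(R@(p[:2]-o),4)
P=np.load('w22.npy',allow_pickle=True).item();print('end+',fr(onz('wrist',140+417/2.6,202/2.6,.0865,P)))
P=np.load('w21.npy',allow_pickle=True).item();print('end+',fr(onz('wrist',297.5,166,.0865,P)))
f=arm.grab_frame('top');crop(f,'t22.png',160,130,320,280,5)
f=arm.grab_frame('scene');crop(f,'sc22.png',190,150,290,215,8)
for t in('bottle','beaker','wrench','knob'): print(t,[np.round(d['box'],0).tolist() for d in arm.search_frame(t,'scene')[:1]])
E
```

```text
end+ [0.0006 0.1094]
end+ [0.0004 0.1092]
bottle [[117.0, 225.0, 157.0, 292.0]]
beaker [[384.0, 173.0, 411.0, 212.0]]
wrench [[77.0, 212.0, 149.0, 238.0]]
knob [[330.0, 214.0, 353.0, 232.0]]
```

View pics/t22.png

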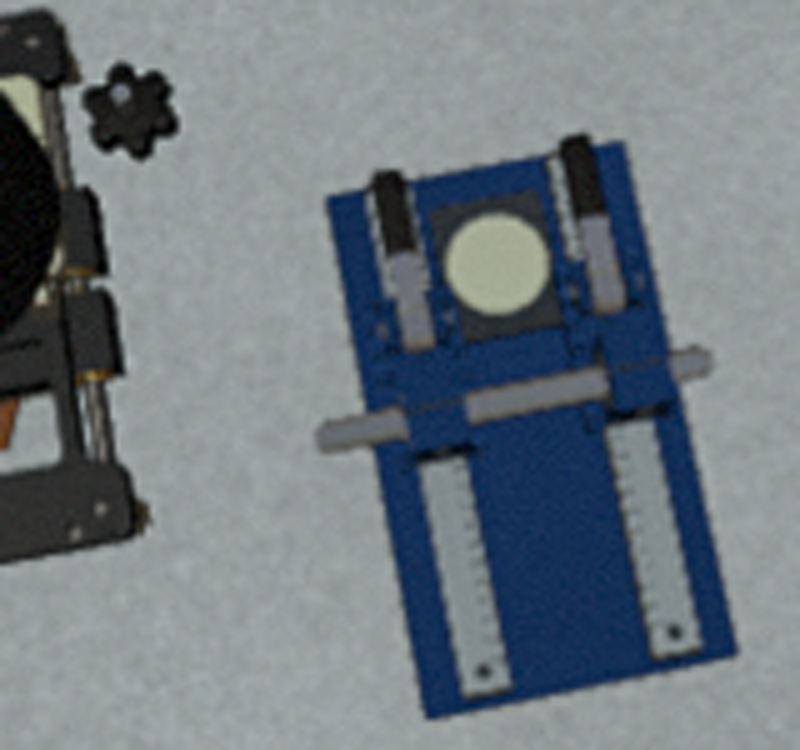

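View pics/sc22.png

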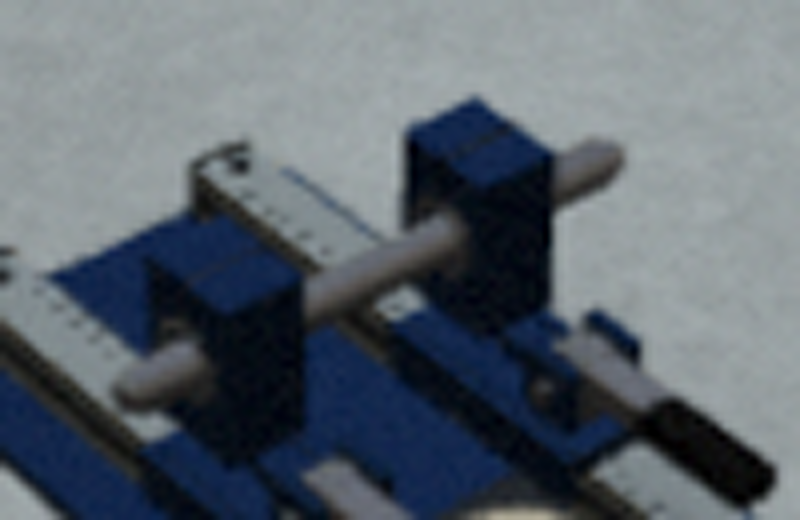

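```bash
python3 - <<'E'
from h import *
s=arm.get_state();print(s['t'],s['force'],s['qd'].round(3));arm.job_done()
E
```

```text
24.525 [0.62201673 0.59888394 0.23899715] [ 0.002  0.001  0.001 -0.    -0.    -0.001]
the job is handed in; nothing more can be done
```

The cross rod is back on the stirring frame and both holders are locked. I handed the job in at 24.5 s of the 72 s allowed; no verdict came back.

I changed the order you gave: I slid the loose holder about 76 mm into line, pushed the rod through both holes, and only then pressed the lever flat. With the rod already in place, pressing the lever could not shift the loose holder out of line.

**Last checks, all from camera pictures unless noted:**
- **Rod position:** the middle is about 9 mm to the +y side. The rod sticks out about 44 mm beyond the set holder and 26 mm beyond the loose one. It lies within about 2 mm of the hole line.
- **Levers:** both lie flat and look alike. The loose lever reached a hard stop: the force rose from 17 to 26 N for another 0.3 mm of travel.
- **Surroundings:** the set holder shows no visible shift, and the bottle, beaker, wrench and knob are where they were, within a few pixels.
- **Arm:** it stands clear and at rest, touching nothing.

**Disagreements along the way:**
- Before insertion the cameras and the arm's own position differed by 2 to 3 mm on the rod's height, and by 1 to 2 mm sideways. I corrected by small steps and the rod went in with under 7 N.
- I did not read the lever angles as numbers; I only compared the loose lever with the set one.

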